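# Clear the repair pile into its trays and charger

### The job

The repair is finished: take the pile of tools on the worktop apart from the top down, one thing at a time. Stand the tape measure upright in the narrow tray, then lay the tape roll flat in the round dish, the bit case in the rectangular tray and last the battery in the charger, each fully down on the floor of its place and let go. Leave the drinking glass where it stands.

Things in the scene. Friction and masses are not known exactly. Their poses are not given: they have to be found in the camera images.
- spare_battery: Spare tool battery, bottom of the pile: black block 100 (x) x 68 (y) x 34 mm high with a narrower olive-green top 80 (x, from -36 to +44) x 50 (y, centred) mm that rises to 46 mm. 0.3 to 0.55 kg. Origin at the centre of its underside, z up. Best gripped across the 50 mm of the narrower top.
- bit_case: Small olive-green and black drill bit case, shut and fixed shut, lying flat on the battery: 85 (x) x 56 (y; solid from -28 to +24) x 23 mm high. Origin at the centre of its underside, z up. Grip it across y.
- tape_roll: Roll of black tape lying flat on the bit case: 56 mm in diameter (58 along x), 19 mm high, grips as a solid disc from outside. Origin at the centre of its underside, z up.
- tape_measure: Yellow pocket tape measure standing upright on the tape roll, top of the pile: 38 (x) x 74 (y; the case from -30 to +37) x 64 mm high. Origin at the centre of its underside, z up. Grip it across the 38 mm. About 0.25 kg.
- charger: Battery charger, fixed to the worktop, black: rectangular bay with a floor of 116 (x) x 84 (y) mm, 3 mm thick, a rim 4 mm wide that reaches z = 8 mm, and at its +x end a raised contact tower 16 mm wide (x from 62 to 78 mm) and 40 mm high. A light grey mat lines the bay. Takes the battery flat, its long side along x, either way round. Origin at the centre of the bay, on the underside.
- case_tray: Rectangular organiser tray without tower, fixed, black: floor 101 (x) x 72 (y) mm, 3 mm thick, rim 4 mm wide that reaches z = 8 mm. For the bit case, long side along x, either way round. Origin at its centre, on the underside.
- measure_tray: Narrow organiser tray, fixed, black: floor 54 (x) x 90 (y) mm, 3 mm thick, rim 4 mm wide that reaches z = 8 mm. For the tape measure, standing, its long side along y, either way round. Origin at its centre, on the underside.
- roll_dish: Round organiser dish, fixed, black: 80 mm across the rim, floor about 65 mm across and 3 mm thick, rim top at z = 8 mm. For the tape roll, lying flat. Origin at its centre, on the underside.
- tumbler: Drinking glass that stands on the worktop among the trays, loose: 76 mm in diameter, 86 mm high. A bystander. Origin at the centre of its underside. Behind it, in the middle of the back, stands a black cooker about 0.3 m tall, with a kettle to its right and a filter jug to its left, all fixed, their fronts 0.65 m or more from the robot: carry things round in front of them.
Mind the look-alikes: they are no part of the job. Leave any blue, pink or red look-alike of the tape_roll alone.

How it is judged:
By the outcome, as a careful person would: the job done as asked, in the order asked, and still so for the second after the job is handed in, with the robot touching nothing.
It also fails if it takes over 128 s, if anything falls off the work surface, if the arm or the gripper's body presses on something with over 40 N, if the wrist force passes 120 N, or if a joint passes its speed limit or range.

### The arm

A 7-joint arm with a two-finger parallel gripper is mounted at the origin on a cart in front of the work surface, level with it; the furniture and walls round the work are solid. World frame = base frame: x ahead of the robot, y to its left, z up, the work surface at z = 0. Lengths are in m, angles in degrees, forces in N, time in s.
With the tool pointing down it reaches from about 0.35 to 0.9 m from the base axis. Payload 8.1 kg.
Tool frame: the origin (TCP) lies where the fingers leave the gripper's body, on its centre line; the fingertips stand 66 mm ahead of it and the grasp point (between the pads) lies 47 mm ahead of it (arm.tcp_to_grasp is the distance from the TCP to the grasp point, in m); z points along the fingers, y is the direction in which the jaws open and shut (so a half turn about z gives the same grasp; the last joint's range is limited). The gripper opens to 92 mm and grips with 3 to 60 N. Pads are 19 mm wide; open, the fingers measure 130 mm over their backs; the gripper's body (75 mm by 190 mm) begins 47 mm behind the grasp point.
Start: joints at [-74.748, 24.895, 1.432, 90.138, -0.665, 64.973, -4.303], TCP at [0.225, 0.583, 0.292] pointing down, gripper open.
Joint ranges: [-149.89, 149.89], [-25.12, 119.58], [-72.63, 75.52], [4.76, 147.25], [-75.54, 255.54], [6.69, 114.76], [-157.13, 157.13]. Speed limits (degrees/s): [127.2, 127.2, 172.46, 172.46, 180, 180, 180].

### API

Orientations are given as a 3x3 rotation matrix whose columns are the frame's x, y, z axes.
In Python, from plant import arm, optics gives the robot as it stands.
- The arm moves only by the shell command python3 -m creep 'ROWS' [FORCE]. ROWS is JSON, a list of rows, each an object with "dp": the shift along the tool's x, y, z in mm, a list of three; "dr": the turn, a rotation vector about the tool's x, y, z in rad, a list of three; "fingers": the closure, from 0 (fully open) to 1 (shut). In form: [{"dp": [x, y, z], "dr": [ax, ay, az], "fingers": fingers}, ...]. A call has 1 to 10 rows; each row shifts and turns the commanded pose from where the row before left it, along the tool's axes as they then stand; what a row does not reach is not made up. A row lasts 1/8 s, in which the tool goes at most 62.5 mm and 10.7 degrees, less where a joint would pass 70% of its speed; a pose out of reach is approached as far as the arm can. A call is refused whole if a number of a shift passes 62.5 or a number of a turn 0.188, either way. A call with a gripper value outside its range is refused whole. The fingers move at their own pace and stop on an object; FORCE is the grip in N (left out, the last holds). Time passes only in rows, so rows that do not move let the fingers close. It gives the time, the measured TCP pose, the force and the opening at its end, in the units of the state.
- arm.read_state(): the state, without advancing time (a new reading comes with each control period).
- optics.get_image(name): name is "side" or "top" or "wrist"; returns (picture, depth): 384x512x3 uint8, blue, green, red; 384x512 float32, m along the optical axis (not along the pixel's ray), 0 where there is no reading.
- optics.camera_model(name): a dict with "intrinsics" (3x3 intrinsics, pixels), "world_from_camera" (4x4, takes a point from camera to world coordinates); the wrist camera has in their place "hand_eye" (4x4, takes a point from camera to tool coordinates, whose origin is the TCP and whose axes are the flange's). Camera axes: x right, y down, z forward; pixel columns grow to the right and rows downward; lengths in m; the calibration is good to about 2 mm. A picture is of the moment at which its call begins: read the wrist's pose just before it. camera_model takes no time and is no camera call.
- arm.close_job(): hands the job in, once; it reports no verdict.
The state is a dict: "time_s": time; "q": joint angles; "joint_vel": joint speeds; "joint_torque": joint torques, N m; "tool_pos": TCP position; "orientation": TCP orientation; "wrist_force": force on the tool from outside, world axes, zero at the start; "torque": the same for the moment, N m; "width": opening from 0.0 (shut) to 1.0 (fully open).
Only numpy, scipy, OpenCV 4.12 (cv2) and the standard library are available. Lean on these libraries where they do the work, as an engineer would, in place of code of your own. Each camera call takes 0.05 s, during which the arm holds its last target.

## Working session

There is one attempt and no reset: what is moved stays moved. The work goes in short steps, Python scripts to look and compute and a shell command to move; the robot and the scene stay as the last step left them, time stands still between calls to the robot, and variables do not carry over. Pictures are saved under pics/ and viewed, and the job is handed in when it is done.

```bash
ls; mkdir -p pics; cat > h.py <<'E'
import numpy as np, cv2
from plant import arm, optics
def cam(name, st=None):
    m=optics.camera_model(name); K=np.array(m["intrinsics"])
    if name=="wrist":
        st=st or arm.read_state(); T=np.eye(4); T[:3,:3]=np.array(st["orientation"]); T[:3,3]=st["tool_pos"]
        W=T@np.array(m["hand_eye"])
    else: W=np.array(m["world_from_camera"])
    return K,W
def grab(name,fn):
    K,W=cam(name); im,d=optics.get_image(name); cv2.imwrite(f"pics/{fn}.png",im); np.savez(f"pics/{fn}.npz",im=im,d=d,K=K,W=W)
    return im,d,K,W
def load(fn):
    z=np.load(f"pics/{fn}.npz"); return z["im"],z["d"],z["K"],z["W"]
def cloud(d,K,W):
    v,u=np.mgrid[:d.shape[0],:d.shape[1]]
    p=np.stack([(u-K[0,2])/K[0,0]*d,(v-K[1,2])/K[1,1]*d,d],-1)
    return p@W[:3,:3].T+W[:3,3]
def ray(u,v,K,W,z):
    r=W[:3,:3]@np.array([(u-K[0,2])/K[0,0],(v-K[1,2])/K[1,1],1]); o=W[:3,3]
    return o+r*(z-o[2])/r[2]
E
python3 - <<'E'
from h import *
s=arm.read_state(); print({k:np.round(v,3).tolist() for k,v in s.items()}); print(arm.tcp_to_grasp)
for n in ("top","side","wrist"):
    im,d,K,W=grab(n,n+"0"); print(n,K.round(1).tolist(),W.round(3).tolist(),(d>0).mean())
E
```

```text
pics
{'time_s': 0.0, 'q': [-74.749, 24.935, 1.432, 90.187, -0.666, 64.972, -4.303], 'joint_vel': [0.12, -0.078, 0.163, -0.086, 0.017, -0.04, 0.098], 'joint_torque': [0.0, -66.785, 0.985, -31.446, -0.061, 0.043, 0.0], 'tool_pos': [0.225, 0.583, 0.291], 'orientation': [[-0.933, 0.361, -0.0], [0.361, 0.933, -0.001], [-0.0, -0.001, -1.0]], 'wrist_force': [0.07, 0.914, 0.99], 'torque': [-0.011, 0.022, 0.001], 'width': 0.999}
0.0467
top [[425.1, 0.0, 257.1], [0.0, 425.1, 192.2], [0.0, 0.0, 1.0]] [[0.012, -0.99, 0.14, 0.364], [-1.0, -0.015, -0.015, -0.069], [0.017, -0.139, -0.99, 1.155], [0.0, 0.0, 0.0, 1.0]] 0.9959208170572916
side [[382.7, 0.0, 258.5], [0.0, 382.7, 192.9], [0.0, 0.0, 1.0]] [[0.928, -0.248, 0.278, 0.3], [-0.372, -0.571, 0.732, -0.697], [-0.023, -0.782, -0.622, 0.619], [0.0, 0.0, 0.0, 1.0]] 0.9961751302083334
wrist [[315.4, 0.0, 262.5], [0.0, 315.4, 195.5], [0.0, 0.0, 1.0]] [[0.362, 0.892, 0.27, 0.152], [0.932, -0.346, -0.106, 0.613], [-0.001, 0.29, -0.957, 0.384], [0.0, 0.0, 0.0, 1.0]] 0.9962209065755209
```

View pics/top0.png

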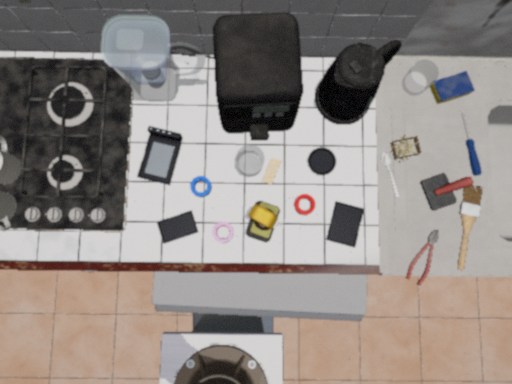

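View pics/side0.png

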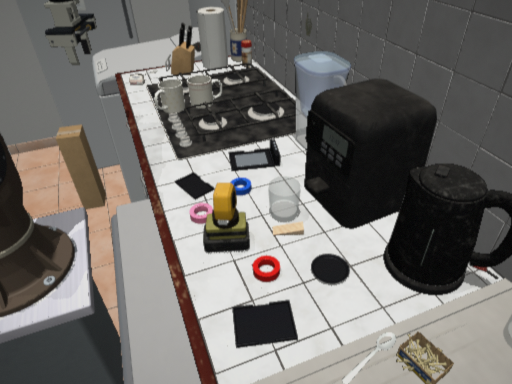

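View pics/wrist0.png

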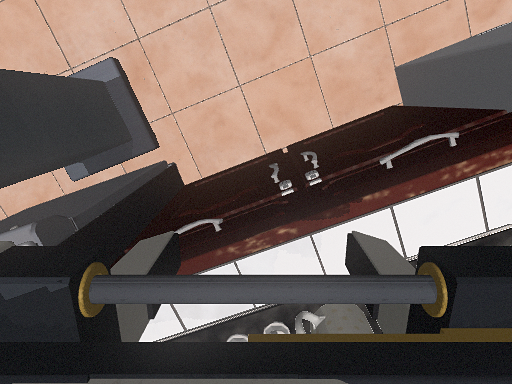

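```bash
python3 - <<'E'
from h import *
im,d,K,W=load("top0"); P=cloud(d,K,W)
c=im[110:260,120:390]; cv2.imwrite("pics/crop0.png",cv2.resize(c,None,fx=2.9,fy=2.9,interpolation=cv2.INTER_CUBIC))
im2,d2,K2,W2=load("side0"); c=im2[140:360,160:380]; cv2.imwrite("pics/crop1.png",cv2.resize(c,None,fx=2.7,fy=2.7,interpolation=cv2.INTER_CUBIC))
# white worktop height check
for u,v in [(200,160),(330,190),(280,235),(150,200),(360,180)]: print((u,v),P[v,u].round(4))
dark=(im.max(2)<70).astype(np.uint8); dark[:110]=0; dark[262:]=0; dark[:, :132]=0; dark[:,378:]=0
n,l,s,ce=cv2.connectedComponentsWithStats(dark)
for i in range(1,n):
    if s[i,4]<80: continue
    m=(l==i); cn=cv2.findContours(m.astype(np.uint8),0,2)[0]; cn=max(cn,key=cv2.contourArea)
    pts=np.array([ray(u,v,K,W,0.006)[:2] for u,v in cn[:,0]])
    r=cv2.minAreaRect((pts*1000).astype(np.float32)); print(ce[i].round(1),s[i,4],r, 'zmed',np.median(P[m][:,2]).round(4))
E
```

```text
(200, 160) [ 6.146e-01  7.300e-02 -4.000e-04]
(330, 190) [ 0.5366 -0.2877 -0.0038]
(280, 235) [ 0.4108 -0.1497 -0.0005]
(150, 200) [ 0.5012  0.2057 -0.0012]
(360, 180) [ 0.5657 -0.3713 -0.003 ]
[256.8 120.8] 1630 ((718.6357421875, -86.67952728271484), (80.83566284179688, 213.34127807617188), 1.0469070672988892) zmed 0.1159
[342.6 115.1] 448 ((745.9194946289062, -324.1480712890625), (34.9548454284668, 127.21098327636719), 1.046885371208191) zmed 0.0512
[160.9 151.9] 659 ((624.98583984375, 182.57667541503906), (90.49191284179688, 143.4663543701172), 80.00568389892578) zmed 0.0048
[321.5 160.9] 507 ((615.9697265625, -263.2212219238281), (67.74530029296875, 69.61254119873047), 0.8945793509483337) zmed 0.0034
[344.8 223.7] 990 ((443.32281494140625, -325.5807800292969), (74.39395141601562, 101.19385528564453), 75.3302993774414) zmed 0.0029
[176.7 226.5] 656 ((430.2442626953125, 127.98556518554688), (54.70551681518555, 92.93153381347656), 19.296369552612305) zmed 0.0029
```

View pics/crop0.png

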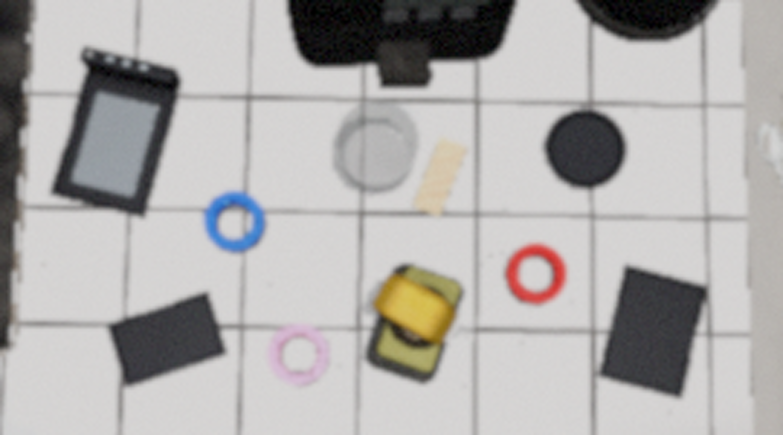

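View pics/crop1.png

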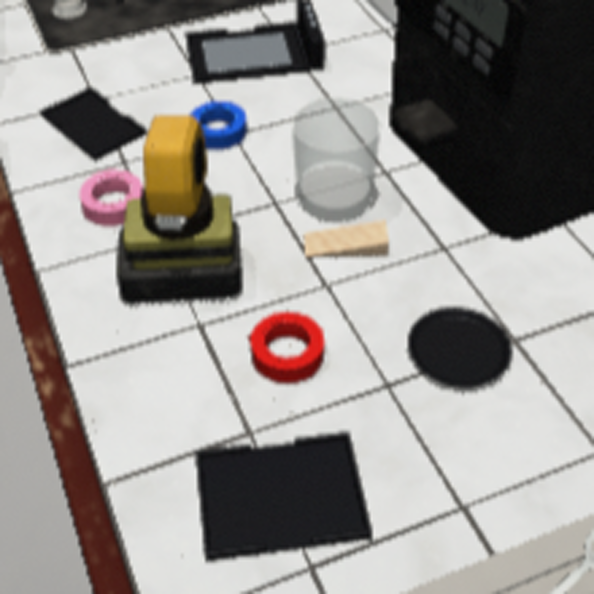

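```bash
python3 - <<'E'
from h import *
def rect(p):
    p=p[:,:2]*1000; r=cv2.minAreaRect(p.astype(np.float32)); b=cv2.boxPoints(r)
    e=[b[1]-b[0],b[2]-b[1]]; L=max(e,key=np.linalg.norm); a=np.degrees(np.arctan2(L[1],L[0]))%180
    return np.round(r[0],1),np.round(sorted(r[1]),1),'longang',round(a,1)
for n in("top0","side0"):
    im,d,K,W=load(n); P=cloud(d,K,W)
    box=(abs(P[...,0]-.46)<.1)&(abs(P[...,1]+.09)<.08)
    hsv=cv2.cvtColor(im,cv2.COLOR_BGR2HSV)
    print(n,'maxz',np.percentile(P[box][:,2],[50,90,97,99,100]).round(3))
    for lo,hi in((.14,.165),(.075,.09),(.06,.08),(.04,.052),(.028,.04)):
        m=box&(P[...,2]>lo)&(P[...,2]<hi)
        if m.sum()>8: print(lo,hi,m.sum(),P[m].mean(0).round(4),rect(P[m]))
    dark=(im.max(2)<75)
    for nm,c,R in(("case",(.443,-.326),.08),("meas",(.430,.128),.075),("chg",(.625,.183),.1),("dish",(.616,-.263),.055)):
        v,u=np.mgrid[:384,:512]
        r=np.stack([(u-K[0,2])/K[0,0],(v-K[1,2])/K[1,1],np.ones_like(u)],-1)@W[:3,:3].T
        Q=W[:3,3]+r*((.007-W[2,3])/r[...,2])[...,None]
        m=dark&(np.hypot(Q[...,0]-c[0],Q[...,1]-c[1])<R)&(P[...,2]<.02)
        k,l,s,_=cv2.connectedComponentsWithStats(m.astype(np.uint8)); m=l==(1+s[1:,4].argmax())
        print(nm,m.sum(),Q[m].mean(0)[:2].round(4),rect(Q[m]))
    if 1:
        m=(P[...,2]>.025)&(np.hypot(P[...,0]-.66,P[...,1]-.18)<.09); print('tower',m.sum(),P[m].mean(0).round(3),rect(P[m]))
        g=(P[...,2]<.02)&(np.hypot(P[...,0]-.615,P[...,1]-.18)<.06)&(im.min(2)>70)&(im.max(2)<190); print('mat',g.sum(),P[g].mean(0).round(3),rect(P[g]))
        t=(np.hypot(P[...,0]-.615,P[...,1]+.07)<.055)&(P[...,2]>.02); print('glass',t.sum(),P[t].mean(0).round(3) if t.any() else '')
E
```

```text
top0 maxz [1.000e-03 1.155e+00 1.155e+00 1.155e+00 1.155e+00]
0.14 0.165 313 [ 0.4497 -0.0985  0.1468] (array([450.2, -98. ]), array([35.7, 54.6]), 'longang', np.float32(62.0))
0.075 0.09 80 [ 0.4344 -0.1001  0.0858] (array([ 442.1, -110.9]), array([50. , 55.3]), 'longang', np.float32(140.4))
0.06 0.08 266 [ 0.4418 -0.105   0.0677] (array([ 446.9, -105.7]), array([51.8, 85. ]), 'longang', np.float32(160.5))
0.04 0.052 9 [ 0.4484 -0.083   0.0461] (array([446.2, -83.5]), array([28.9, 89.5]), 'longang', np.float32(5.6))
0.028 0.04 181 [ 0.424  -0.0903  0.0332] (array([ 445.3, -101.8]), array([67.6, 98.8]), 'longang', np.float32(162.0))
case 1003 [ 0.4433 -0.3246] (array([ 443.5, -324.7]), array([ 74.8, 101.6]), 'longang', np.float32(164.8))
meas 683 [0.4295 0.1278] (array([430.2, 127.8]), array([54.7, 92.9]), 'longang', np.float32(109.3))
chg 540 [0.6205 0.1827] (array([615.6, 183.6]), array([ 85.7, 125.5]), 'longang', np.float32(166.9))
dish 514 [ 0.616  -0.2627] (array([ 615.7, -263. ]), array([67.7, 69.6]), 'longang', np.float32(90.9))
tower 223 [0.679 0.166 0.038] (array([680.4, 166
[... 776 characters left out ...]
([64.3, 99.2]), 'longang', np.float32(159.3))
case 2317 [ 0.4414 -0.3307] (array([ 442.6, -328.2]), array([ 81.6, 106.4]), 'longang', np.float32(165.5))
meas 506 [0.4283 0.1215] (array([428.6, 122.7]), array([ 60.8, 100.2]), 'longang', np.float32(109.2))
chg 416 [0.6203 0.1722] (array([620.1, 176.9]), array([101.2, 139. ]), 'longang', np.float32(169.7))
dish 855 [ 0.6151 -0.2661] (array([ 615.3, -265. ]), array([73.5, 76.4]), 'longang', np.float32(57.8))
tower 131 [0.678 0.158 0.038] (array([680.9, 165.8]), array([16.1, 92. ]), 'longang', np.float32(76.4))
mat 450 [0.613 0.181 0.004] (array([613.3, 183.8]), array([ 90.1, 106.2]), 'longang', np.float32(75.5))
glass 1254 [ 0.606 -0.07   0.061]
```

```bash
cat >> h.py <<'E'
from scipy.spatial.transform import Rotation as Ro
def plan(x,y,z,yaw=None):
    "TCP target in mm, yaw of tool y in deg; turn first, then shift in turned axes"
    s=arm.read_state(); R=np.array(s["orientation"]); p=np.array(s["tool_pos"])*1000
    cy=np.degrees(np.arctan2(R[1,1],R[0,1]))
    if yaw is None: yaw=cy
    a=np.radians(yaw); Y=np.array([np.cos(a),np.sin(a),0]); Z=np.array([0,0,-1.]); T=np.stack([np.cross(Y,Z),Y,Z],1)
    rv=Ro.from_matrix(R.T@T).as_rotvec(); dp=T.T@(np.array([x,y,z])-p)
    print('t',round(s["time_s"],2),'tcp',p.round(1),'yaw',round(cy,1),'width',round(s["width"],3),'F',np.round(s["wrist_force"],1))
    print('turn',rv.round(4),'rows>=',round(np.abs(rv).max()/.187,2),' then dp tool',dp.round(1),'norm/62',round(np.linalg.norm(dp)/62,2))
E
python3 -c "
from h import *
plan(450,-100,300,-28)"
```

```text
t 0.15 tcp [225.3 582.7 291.6] yaw 68.9 width 0.998 F [ 0.  -0.1 -0.5]
turn [-8.0000e-04  1.1000e-03  1.6906e+00] rows>= 9.04  then dp tool [-497.3  518.9   -8.4] norm/62 11.59
```

```bash
python3 -m creep '[{"dp":[0,0,-10],"dr":[0,0,0.185],"fingers":0},{"dp":[0,0,0],"dr":[0,0,0.185],"fingers":0},{"dp":[0,0,0],"dr":[0,0,0.185],"fingers":0},{"dp":[0,0,0],"dr":[0,0,0.185],"fingers":0}]'; python3 -c "
from h import *
plan(450,-100,300,-28)"
```

```text
time_s: 0.65
tool_pos: [0.2252, 0.5828, 0.3019]
orientation: [[-0.44, 0.898, -0.0], [0.898, 0.44, -0.001], [-0.0, -0.0, -1.0]]
wrist_force: [0.3, -0.4, -1.0]
width: 0.998
t 0.65 tcp [225.2 582.8 301.9] yaw 26.1 width 0.998 F [ 0.3 -0.4 -1. ]
turn [-2.000e-04  6.000e-04  9.445e-01] rows>= 5.05  then dp tool [-497.4  519.     1.9] norm/62 11.59
```

```bash
python3 -m creep '[{"dp":[0,0,0],"dr":[0,0,0.189],"fingers":0}]' ; python3 -m creep '[{"dp":[0,0,0],"dr":[0,0,0.185],"fingers":0},{"dp":[0,0,0],"dr":[0,0,0.185],"fingers":0},{"dp":[0,0,0],"dr":[0,0,0.185],"fingers":0},{"dp":[0,0,0],"dr":[0,0,0.185],"fingers":0},{"dp":[0,0,0],"dr":[0,0,0.185],"fingers":0},{"dp":[-41.5,43.2,0],"dr":[0,0,0.02],"fingers":0},{"dp":[-41.5,43.2,0],"dr":[0,0,0],"fingers":0},{"dp":[-41.5,43.2,0],"dr":[0,0,0],"fingers":0},{"dp":[-41.5,43.2,0],"dr":[0,0,0],"fingers":0}]'; python3 -c "
from h import *
plan(450,-100,300,-28)"
```

```text
time_s: 1.78
tool_pos: [0.3028, 0.3541, 0.3021]
orientation: [[0.464, 0.886, 0.0], [0.886, -0.464, 0.0], [0.0, -0.0, -1.0]]
wrist_force: [-0.1, -0.9, 0.8]
width: 1.0
t 1.77 tcp [302.8 354.1 302.1] yaw -27.7 width 1.0 F [-0.1 -0.9  0.8]
turn [-0.     -0.0001  0.0057] rows>= 0.03  then dp tool [-331.9  343.2    2.1] norm/62 7.7refused, turn out of range in row 1
```

```bash
python3 -m creep '[{"dp":[-41.5,43,0],"dr":[0,0,0],"fingers":0},{"dp":[-41.5,43,0],"dr":[0,0,0],"fingers":0},{"dp":[-41.5,43,0],"dr":[0,0,0],"fingers":0},{"dp":[-41.5,43,0],"dr":[0,0,0],"fingers":0},{"dp":[-41.5,43,0],"dr":[0,0,0],"fingers":0},{"dp":[-41.5,43,0],"dr":[0,0,0],"fingers":0},{"dp":[-41.5,43,0],"dr":[0,0,0],"fingers":0},{"dp":[-30,30,0],"dr":[0,0,0],"fingers":0},{"dp":[0,0,0],"dr":[0,0,0],"fingers":0}]'; python3 -c "
from h import *
plan(450,-100,300,-28)
im,d,K,W=grab('wrist','w1'); print(W.round(3).tolist())
"
```

```text
time_s: 2.9
tool_pos: [0.4468, -0.0848, 0.3024]
orientation: [[0.47, 0.883, 0.001], [0.883, -0.47, -0.002], [-0.001, 0.001, -1.0]]
wrist_force: [-0.3, 0.0, 0.4]
width: 0.998
t 2.9 tcp [446.8 -84.8 302.4] yaw -28.0 width 0.998 F [-0.3  0.   0.4]
turn [ 0.0013  0.0013 -0.0005] rows>= 0.01  then dp tool [-11.9   9.9   2.4] norm/62 0.25
[[0.882, -0.451, -0.136, 0.483], [-0.471, -0.844, -0.257, -0.014], [0.001, 0.291, -0.957, 0.395], [0.0, 0.0, 0.0, 1.0]]
```

View pics/w1.png

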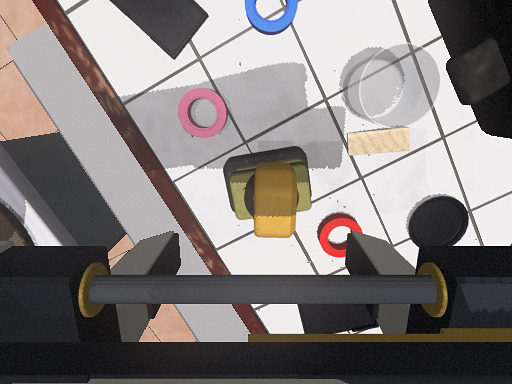

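```bash
cat >> h.py <<'E'
def rect(p):
    p=p[:,:2]*1000; r=cv2.minAreaRect(p.astype(np.float32)); b=cv2.boxPoints(r)
    e=[b[1]-b[0],b[2]-b[1]]; L=max(e,key=np.linalg.norm); a=np.degrees(np.arctan2(L[1],L[0]))%180
    return np.round(r[0],1),np.round(sorted(r[1]),1),'longang',round(float(a),1)
E
python3 - <<'E'
from h import *
for n in("w1","top0","side0"):
    im,d,K,W=load(n); P=cloud(d,K,W); hsv=cv2.cvtColor(im,cv2.COLOR_BGR2HSV)
    box=(abs(P[...,0]-.45)<.07)&(abs(P[...,1]+.1)<.07)
    y=(hsv[...,0]>12)&(hsv[...,0]<32)&(hsv[...,1]>120)&box&(P[...,2]>.085)
    k,l,s,_=cv2.connectedComponentsWithStats(y.astype(np.uint8)); m=l==(1+s[1:,4].argmax())
    print(n,m.sum(),P[m].mean(0).round(4),rect(P[m]),'z',np.percentile(P[m][:,2],[1,10,50,99]).round(3))
    t=m&(P[...,2]>.140); print('  top',t.sum(),rect(P[t]))
    # floor check
    f=(im.min(2)>200)&(np.hypot(P[...,0]-.45,P[...,1]+.1)<.2)&(d<1.3); print('floor z',np.median(P[f][:,2]).round(4))
E
```

```text
w1 3014 [ 0.4549 -0.0894  0.1428] (array([452.2, -93.7]), array([37.1, 56.5]), 'longang', 61.0) z [0.101 0.131 0.147 0.15 ]
  top 2308 (array([451.4, -96.7]), array([35.6, 50.5]), 'longang', 61.5)
floor z -0.0001
top0 411 [ 0.4495 -0.0987  0.1418] (array([454.4, -99.8]), array([45.9, 62.8]), 'longang', 64.1) z [0.087 0.131 0.146 0.152]
  top 313 (array([450.2, -98. ]), array([35.7, 54.6]), 'longang', 62.0)
floor z -0.0004
side0 709 [ 0.4441 -0.1182  0.1287] (array([ 444.5, -106.6]), array([45.9, 55.3]), 'longang', 65.3) z [0.086 0.101 0.132 0.15 ]
  top 276 (array([ 448.4, -104.4]), array([34.4, 41.7]), 'longang', 60.9)
floor z 0.0001
```

```bash
python3 -c "
from h import *
plan(451,-98,167,-28.3)"
```

```text
t 2.95 tcp [446.5 -82.7 302.1] yaw -27.9 width 0.999 F [-0.9 -0.3 -0.3]
turn [-0.0001  0.0008  0.0073] rows>= 0.04  then dp tool [-11.3  11.2 135.1] norm/62 2.19
```

```bash
python3 -m creep '[{"dp":[-11,11,30],"dr":[0,0,0.007],"fingers":0},{"dp":[0,0,35],"dr":[0,0,0],"fingers":0},{"dp":[0,0,0],"dr":[0,0,0],"fingers":0}]'; python3 -c "
from h import *
plan(451,-98,167,-28.3)"
```

```text
time_s: 3.32
tool_pos: [0.4496, -0.0948, 0.2356]
orientation: [[0.47, 0.883, -0.005], [0.883, -0.47, 0.0], [-0.002, -0.005, -1.0]]
wrist_force: [0.0, 0.5, 0.5]
width: 1.001
t 3.33 tcp [449.6 -94.8 235.6] yaw -28.0 width 1.001 F [0.  0.5 0.5]
turn [-0.0046  0.0021  0.0049] rows>= 0.03  then dp tool [-2.2  2.7 68.6] norm/62 1.11
```

```bash
python3 -m creep '[{"dp":[-2,2.5,25],"dr":[0,0,0.005],"fingers":0},{"dp":[0,0,25],"dr":[0,0,0],"fingers":0},{"dp":[0,0,19],"dr":[0,0,0],"fingers":0},{"dp":[0,0,0],"dr":[0,0,0],"fingers":0},{"dp":[0,0,0],"dr":[0,0,0],"fingers":0}]'; python3 -c "
from h import *
plan(451,-98,167,-28.3); grab('wrist','w2'); grab('side','s2')"
```

```text
time_s: 3.95
tool_pos: [0.4532, -0.0989, 0.1695]
orientation: [[0.474, 0.88, 0.002], [0.88, -0.474, 0.0], [0.001, 0.001, -1.0]]
wrist_force: [-0.8, -0.3, 0.3]
width: 1.003
t 3.95 tcp [453.2 -98.9 169.5] yaw -28.3 width 1.003 F [-0.8 -0.3  0.3]
turn [ 0.0012 -0.0011 -0.0003] rows>= 0.01  then dp tool [-0.3 -2.4  2.5] norm/62 0.06
```

View pics/w2.png

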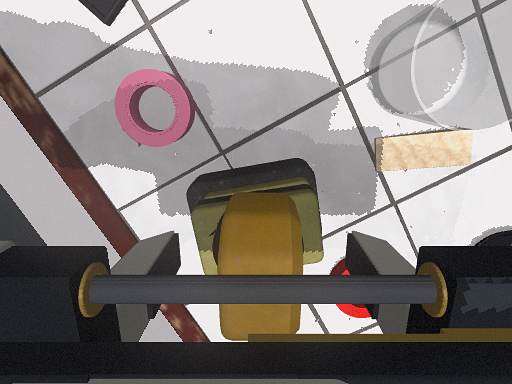

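View pics/s2.png

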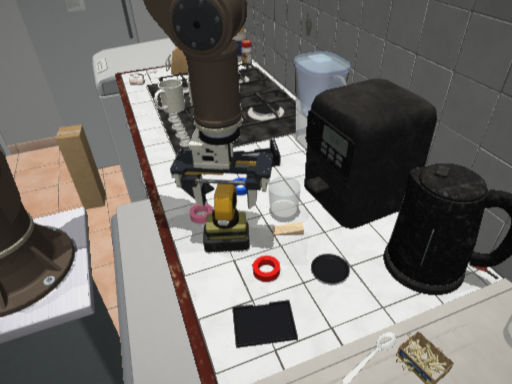

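```bash
python3 -m creep '[{"dp":[0,0,0],"dr":[0,0,0],"fingers":1},{"dp":[0,0,0],"dr":[0,0,0],"fingers":1},{"dp":[0,0,0],"dr":[0,0,0],"fingers":1},{"dp":[0,0,0],"dr":[0,0,0],"fingers":1},{"dp":[0,0,0],"dr":[0,0,0],"fingers":1},{"dp":[0,0,0],"dr":[0,0,0],"fingers":1}]' 20
```

```text
time_s: 4.8
tool_pos: [0.4525, -0.0993, 0.1682]
orientation: [[0.475, 0.88, -0.0], [0.88, -0.475, 0.0], [0.0, -0.0, -1.0]]
wrist_force: [0.2, 0.6, 0.5]
width: 0.396
```

```bash
python3 -m creep '[{"dp":[0,0,-5],"dr":[0,0,0],"fingers":1},{"dp":[0,0,-10],"dr":[0,0,0],"fingers":1},{"dp":[0,0,-25],"dr":[0,0,0],"fingers":1},{"dp":[0,0,-35],"dr":[0,0,0],"fingers":1},{"dp":[0,0,-20],"dr":[0,0,0],"fingers":1},{"dp":[0,0,0],"dr":[0,0,0],"fingers":1}]'; python3 -c "
from h import *
plan(430,126,262,19.2); grab('side','s3'); grab('top','t3')"
```

```text
time_s: 5.55
tool_pos: [0.4532, -0.0994, 0.2646]
orientation: [[0.475, 0.88, 0.003], [0.88, -0.475, 0.001], [0.002, 0.002, -1.0]]
wrist_force: [0.6, 0.3, -2.3]
width: 0.391
t 5.55 tcp [453.2 -99.4 264.6] yaw -28.3 width 0.391 F [ 0.6  0.3 -2.3]
turn [ 0.0032 -0.001  -0.8298] rows>= 4.44  then dp tool [220.5  52.2   2.6] norm/62 3.65
```

View pics/s3.png

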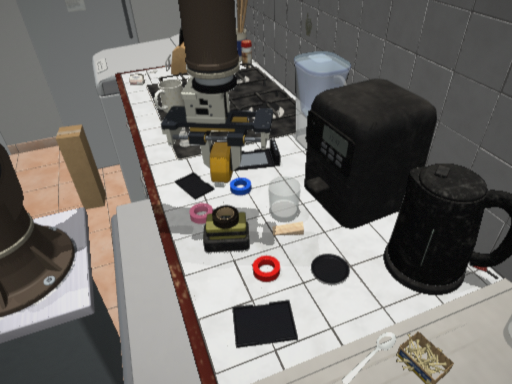

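```bash
python3 -m creep '[{"dp":[0,0,0],"dr":[0,0,-0.166],"fingers":1},{"dp":[0,0,0],"dr":[0,0,-0.166],"fingers":1},{"dp":[0,0,0],"dr":[0,0,-0.166],"fingers":1},{"dp":[0,0,0],"dr":[0,0,-0.166],"fingers":1},{"dp":[20,5,0],"dr":[0,0,-0.166],"fingers":1},{"dp":[50,12,0],"dr":[0,0,0],"fingers":1},{"dp":[50,12,0],"dr":[0,0,0],"fingers":1},{"dp":[50,12,0],"dr":[0,0,0],"fingers":1},{"dp":[40,8,0],"dr":[0,0,0],"fingers":1},{"dp":[10,3,0],"dr":[0,0,0],"fingers":1}]';python3 -m creep '[{"dp":[0,0,0],"dr":[0,0,0],"fingers":1},{"dp":[0,0,0],"dr":[0,0,0],"fingers":1}]'; python3 -c "
from h import *
plan(430,126,262,19.2); grab('wrist','w4');grab('top','t4');grab('side','s4')"
```

```text
time_s: 6.9
tool_pos: [0.4315, 0.1281, 0.262]
orientation: [[-0.333, 0.943, -0.002], [0.943, 0.333, -0.001], [0.0, -0.002, -1.0]]
wrist_force: [0.0, -0.5, -3.5]
width: 0.391
time_s: 7.15
tool_pos: [0.4328, 0.124, 0.2629]
orientation: [[-0.327, 0.945, -0.001], [0.945, 0.327, -0.001], [-0.001, -0.001, -1.0]]
wrist_force: [-0.5, -0.3, -2.5]
width: 0.39
t 7.15 tcp [432.8 124.  262.9] yaw 19.1 width 0.39 F [-0.5 -0.3 -2.5]
turn [-0.0008  0.0006 -0.0023] rows>= 0.01  then dp tool [ 2.8 -2.   0.9] norm/62 0.06
```

View pics/w4.png

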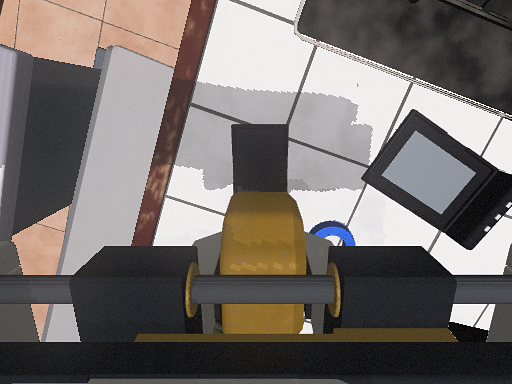

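View pics/s4.png

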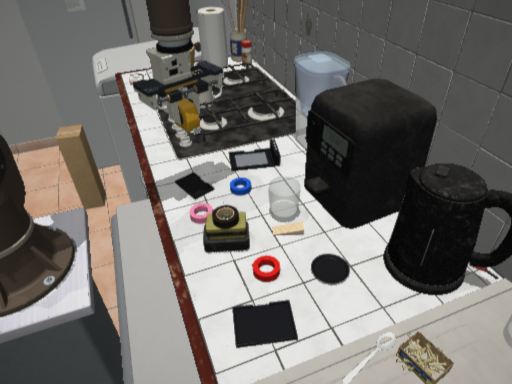

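```bash
python3 - <<'E'
from h import *
im,d,K,W=load("w4"); P=cloud(d,K,W); 
tcp=np.array([.4328,.1240,.2629]); R=np.array([[-.327,.945,-.001],[.945,.327,-.001],[-.001,-.001,-1]])
# tray edges: dark column profile
for r in(135,150,165,180):
    g=im[r,200:330].max(1).astype(int); idx=np.where(g<110)[0]+200; print(r,idx.min(),idx.max())
for c in (245,260,275):
    g=im[90:190,c].max(1).astype(int); print(c,np.where(g<110)[0].min()+90)
for u,v in((232,124),(288,124),(231,185),(289,185)):
    p=ray(u,v,K,W,.008); print((u,v),p.round(4),'tool',((p-tcp)@R*1000).round(1))
for n in("w4","s4","t4","s3","t3"):
    im,d,K,W=load(n); P=cloud(d,K,W); hsv=cv2.cvtColor(im,cv2.COLOR_BGR2HSV)
    c,RR=(tcp,R) if n[1]=='4' else (np.array([.4532,-.0994,.2646]),np.array([[.475,.88,.003],[.88,-.475,.001],[.002,.002,-1]]))
    T=(P-c)@RR*1000
    m=(hsv[...,0]>12)&(hsv[...,0]<32)&(hsv[...,1]>120)&(np.abs(T[...,0])<60)&(np.abs(T[...,1])<25)&(T[...,2]>10)&(T[...,2]<100)
    if m.sum()>20: print(n,m.sum(),np.percentile(T[m],[1,99],axis=0).round(1).tolist())
    m&=T[...,2]<25
    if m.sum()>20: print('   top',m.sum(),np.percentile(T[m],[1,99],axis=0).round(1).tolist())
E
```

```text
135 231 287
150 232 325
165 233 287
180 233 286
245 122
260 124
275 124
(232, 124) [0.3838 0.1657 0.008 ] tool [ 55.7 -32.4 254.9]
(288, 124) [0.4408 0.1854 0.008 ] tool [ 55.6  27.9 254.8]
(231, 185) [0.403  0.1004 0.008 ] tool [-12.3 -35.6 255. ]
(289, 185) [0.4655 0.122  0.008 ] tool [-12.4  30.5 254.9]
w4 8861 [[-15.6, -16.8, 18.3], [33.3, 17.7, 68.3]]
   top 4917 [[-15.9, -17.0, 18.2], [24.1, 17.4, 24.8]]
s4 505 [[-38.4, -17.3, 17.4], [9.3, 16.1, 75.3]]
   top 136 [[-27.6, -16.7, 16.8], [9.8, 17.6, 24.7]]
t4 92 [[-35.8, -17.3, 24.3], [-25.0, 13.4, 60.1]]
s3 757 [[-37.5, -15.2, 17.9], [13.0, 19.3, 73.2]]
   top 251 [[-26.2, -15.9, 17.6], [15.5, 18.1, 24.5]]
```

```bash
python3 -m creep '[{"dp":[8,-2.5,30],"dr":[0,0,0],"fingers":1},{"dp":[0,0,50],"dr":[0,0,0],"fingers":1},{"dp":[0,0,50],"dr":[0,0,0],"fingers":1},{"dp":[0,0,30],"dr":[0,0,0],"fingers":1},{"dp":[0,0,0],"dr":[0,0,0],"fingers":1},{"dp":[0,0,0],"dr":[0,0,0],"fingers":1}]'; python3 -c "
from h import *
plan(428.5-2,128.5+1,83,19.2); grab('wrist','w5');grab('top','t5');grab('side','s5')"
```

```text
time_s: 8.05
tool_pos: [0.4285, 0.1321, 0.1042]
orientation: [[-0.328, 0.945, 0.001], [0.945, 0.328, 0.0], [0.0, 0.001, -1.0]]
wrist_force: [0.4, -0.2, -2.7]
width: 0.39
t 8.05 tcp [428.5 132.1 104.2] yaw 19.1 width 0.39 F [ 0.4 -0.2 -2.7]
turn [ 0.0013 -0.     -0.001 ] rows>= 0.01  then dp tool [-1.8 -2.8 21.2] norm/62 0.35
```

```bash
python3 - <<'E'
from h import *
a=cv2.resize(load("w5")[0][100:384,150:400],None,fx=2,fy=2)
b=cv2.resize(load("s5")[0][130:230,120:240],(0,0),fx=4,fy=4,interpolation=2)
cv2.imwrite("pics/w5c.png",a); cv2.imwrite("pics/s5c.png",b)
E
```

```text
(no output)
```

View pics/w5c.png

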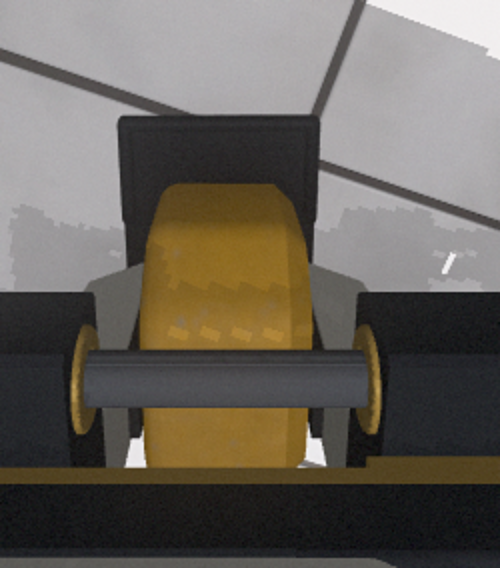

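View pics/s5c.png

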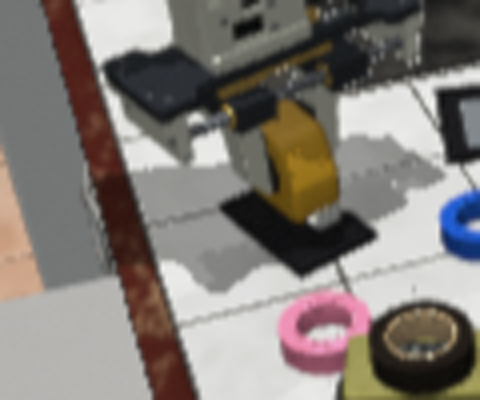

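```bash
python3 - <<'E'
from h import *
im,d,K,W=load("w5")
tcp=np.array([.4285,.1321,.1042]); R=np.array([[-.328,.945,0],[.945,.328,0],[0,0,-1]])
for u,v in((150+120/2,100+117/2),(150+320/2,100+117/2),(150+128/2,100+235/2),(150+315/2,100+235/2)):
    p=ray(u,v,K,W,.008); print(p.round(4),((p-tcp)@R*1000).round(1))
im,d,K,W=load("s5"); P=cloud(d,K,W); T=(P-tcp)@R*1000
m=(np.abs(T[...,0])<70)&(np.abs(T[...,1])<19)&(T[...,2]>25)&(T[...,2]<85)
print(np.percentile(T[m],[1,99],axis=0).round(1).tolist())
im,d,K,W=load("t5"); P=cloud(d,K,W)
print([arm.read_state()["tool_pos"]])
E
```

```text
[0.3837 0.1658 0.008 ] [ 46.5 -31.2  96.2]
[0.4409 0.1855 0.008 ] [46.4 29.2 96.2]
[0.3969 0.1301 0.008 ] [  8.5 -30.6  96.2]
[0.4534 0.1496 0.008 ] [ 8.3 29.2 96.2]
[[-43.6, -17.9, 25.5], [2.8, 18.0, 78.7]]
[array([0.4286179 , 0.13271007, 0.10453504])]
```

```bash
python3 -m creep '[{"dp":[2,-1,8],"dr":[0,0,0],"fingers":1},{"dp":[0,0,7],"dr":[0,0,0],"fingers":1},{"dp":[0,0,3],"dr":[0,0,0],"fingers":1},{"dp":[0,0,0],"dr":[0,0,0],"fingers":1}]';python3 -m creep '[{"dp":[0,0,1],"dr":[0,0,0],"fingers":1},{"dp":[0,0,1],"dr":[0,0,0],"fingers":1},{"dp":[0,0,0.5],"dr":[0,0,0],"fingers":1},{"dp":[0,0,0],"dr":[0,0,0],"fingers":1}]'
```

```text
time_s: 8.7
tool_pos: [0.4261, 0.1338, 0.085]
orientation: [[-0.328, 0.945, -0.0], [0.945, 0.328, -0.0], [-0.0, -0.001, -1.0]]
wrist_force: [0.7, 0.2, -2.7]
width: 0.391
time_s: 9.2
tool_pos: [0.4262, 0.1337, 0.0837]
orientation: [[-0.328, 0.945, 0.0], [0.945, 0.328, 0.001], [0.001, 0.0, -1.0]]
wrist_force: [-6.0, -2.7, 23.4]
width: 0.393
```

```bash
python3 -m creep '[{"dp":[0,0,-0.7],"dr":[0,0,0],"fingers":1},{"dp":[0,0,0],"dr":[0,0,0],"fingers":0.5},{"dp":[0,0,0],"dr":[0,0,0],"fingers":0.5},{"dp":[0,0,0],"dr":[0,0,0],"fingers":0.1},{"dp":[0,0,0],"dr":[0,0,0],"fingers":0.1},{"dp":[0,0,0],"dr":[0,0,0],"fingers":0},{"dp":[0,0,0],"dr":[0,0,0],"fingers":0}]'; python3 -m creep '[{"dp":[0,0,-20],"dr":[0,0,0],"fingers":0},{"dp":[0,0,-50],"dr":[0,0,0],"fingers":0},{"dp":[0,0,-60],"dr":[0,0,0],"fingers":0},{"dp":[0,0,-50],"dr":[0,0,0],"fingers":0},{"dp":[0,0,0],"dr":[0,0,0],"fingers":0}]'; python3 -c "
from h import *
plan(446,-107,260,-28.2); a=grab('wrist','w6')[0];b=grab('side','s6')[0]
cv2.imwrite('pics/c6.png',np.hstack([a[80:384,100:420],cv2.resize(b[130:282,120:280],(320,304),interpolation=2)]))"
```

```text
time_s: 10.07
tool_pos: [0.4262, 0.1339, 0.0834]
orientation: [[-0.329, 0.944, 0.0], [0.944, 0.329, -0.0], [-0.0, 0.0, -1.0]]
wrist_force: [-0.0, 0.8, 0.4]
width: 0.884
time_s: 10.7
tool_pos: [0.4278, 0.1345, 0.2667]
orientation: [[-0.329, 0.944, 0.006], [0.944, 0.329, 0.004], [0.002, 0.007, -1.0]]
wrist_force: [0.2, -0.2, -1.5]
width: 1.001
t 10.7 tcp [427.8 134.5 266.7] yaw 19.2 width 1.001 F [ 0.2 -0.2 -1.5]
turn [ 0.0054 -0.0048  0.8274] rows>= 4.42  then dp tool [-204.2  130.1    6.7] norm/62 3.91
```

View pics/c6.png

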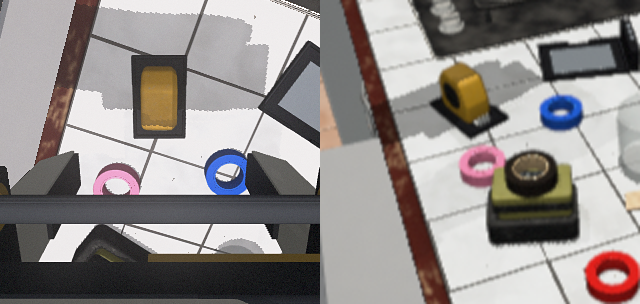

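```bash
python3 -c "
from h import *
plan(446,-107,260,70.5)"; python3 -m creep '[{"dp":[0,0,0],"dr":[0,0,-0.18],"fingers":0},{"dp":[0,0,0],"dr":[0,0,-0.18],"fingers":0},{"dp":[0,0,0],"dr":[0,0,-0.18],"fingers":0},{"dp":[0,0,0],"dr":[0,0,-0.18],"fingers":0},{"dp":[0,0,0],"dr":[0,0,-0.175],"fingers":0},{"dp":[0,0,0],"dr":[0,0,0],"fingers":0}]'; python3 -c "
from h import *
plan(446,-107,260,70.5)"
```

```text
t 10.8 tcp [425.9 134.2 263.5] yaw 19.2 width 0.999 F [ 0.4  0.3 -1. ]
turn [ 1.10e-03 -5.00e-04 -8.95e-01] rows>= 4.79  then dp tool [ -99.4 -220.6    3.5] norm/62 3.9
time_s: 11.55
tool_pos: [0.4254, 0.1335, 0.262]
orientation: [[-0.942, 0.336, -0.003], [0.336, 0.942, -0.001], [0.002, -0.002, -1.0]]
wrist_force: [0.0, 0.8, -0.2]
width: 0.999
t 11.55 tcp [425.4 133.5 262. ] yaw 70.4 width 0.999 F [ 0.   0.8 -0.2]
turn [-0.0022 -0.0019 -0.002 ] rows>= 0.01  then dp tool [ -99.7 -219.8    2. ] norm/62 3.89
```

```bash
python3 -m creep '[{"dp":[-10,-22,0],"dr":[0,0,0],"fingers":0},{"dp":[-25,-55,0],"dr":[0,0,0],"fingers":0},{"dp":[-25,-55,0],"dr":[0,0,0],"fingers":0},{"dp":[-25,-55,0],"dr":[0,0,0],"fingers":0},{"dp":[-15,-33,0],"dr":[0,0,0],"fingers":0},{"dp":[0,0,0],"dr":[0,0,0],"fingers":0},{"dp":[0,0,0],"dr":[0,0,0],"fingers":0},{"dp":[0,0,0],"dr":[0,0,0],"fingers":0}]'; python3 -c "
from h import *
plan(446,-107,260,70.5);grab('wrist','w7')"
```

```text
time_s: 12.55
tool_pos: [0.4468, -0.1055, 0.263]
orientation: [[-0.943, 0.333, -0.001], [0.333, 0.943, 0.0], [0.001, 0.0, -1.0]]
wrist_force: [0.3, 0.0, -0.3]
width: 0.996
t 12.55 tcp [ 446.8 -105.5  263. ] yaw 70.5 width 0.996 F [ 0.3  0.  -0.3]
turn [ 0.0001 -0.0009  0.0004] rows>= 0.0  then dp tool [ 0.2 -1.7  3. ] norm/62 0.06
```

View pics/w7.png

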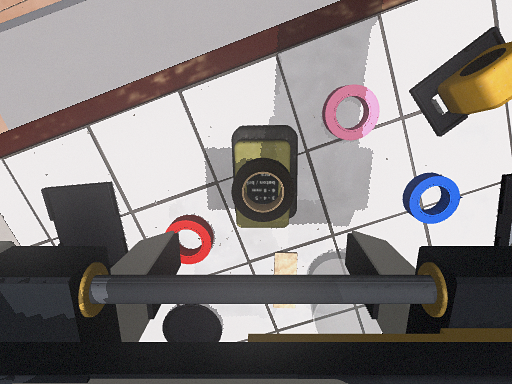

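```bash
python3 - <<'E'
from h import *
im,d,K,W=load("w7"); P=cloud(d,K,W)
cv2.imwrite("pics/c7.png",cv2.resize(im[110:240,200:330],None,fx=4,fy=4,interpolation=2))
m=(np.hypot(P[...,0]-.445,P[...,1]+.107)<.07)&(P[...,2]>.078)&(P[...,2]<.1)
k,l,s,_=cv2.connectedComponentsWithStats(m.astype(np.uint8)); m=l==(1+s[1:,4].argmax())
c,r=cv2.minEnclosingCircle((P[m][:,:2]*1000).astype(np.float32)); print('roll',m.sum(),np.round(c,1),round(r,1),np.median(P[m][:,2]),P[m].mean(0).round(4))
cn=max(cv2.findContours(m.astype(np.uint8),0,1)[0],key=cv2.contourArea)
pts=np.array([ray(u,v,K,W,.086)[:2]*1000 for u,v in cn[:,0]],np.float32); print('ellipse',cv2.fitEllipse(pts))
m=(np.hypot(P[...,0]-.445,P[...,1]+.107)<.07)&(P[...,2]>.06)&(P[...,2]<.075)
print('case',rect(P[m]),np.median(P[m][:,2]))
m=(np.hypot(P[...,0]-.445,P[...,1]+.107)<.07)&(P[...,2]>.028)&(P[...,2]<.038)
print('bat shoulder',rect(P[m]),np.median(P[m][:,2]))
m=(np.hypot(P[...,0]-.428,P[...,1]-.129)<.06)&(P[...,2]>.03); print('measure',m.sum(),P[m][:,2].max().round(3))
E
```

```text
roll 2110 [ 445.7 -103.2] 28.9 0.0863953246166167 [ 0.4452 -0.1032  0.086 ]
ellipse ((445.64129638671875, -103.36470031738281), (55.152523040771484, 56.99660110473633), 68.15084838867188)
case (array([ 446.3, -102.2]), array([55.5, 84.8]), 'longang', 160.8) 0.06818898816034547
bat shoulder (array([ 443.9, -100.4]), array([68. , 98.3]), 'longang', 160.8) 0.03362829943880169
measure 2954 0.067
```

View pics/c7.png

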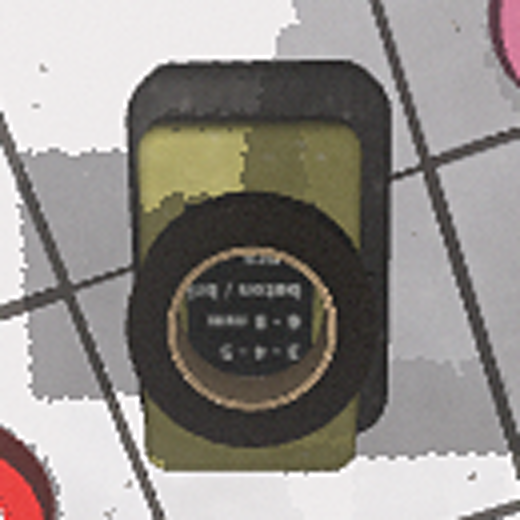

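```bash
python3 -c "
from h import *
plan(445.6,-103.3,142,70.5)"; python3 -m creep '[{"dp":[1.5,1.5,30],"dr":[0,0,0],"fingers":0},{"dp":[0,0,40],"dr":[0,0,0],"fingers":0},{"dp":[0,0,30],"dr":[0,0,0],"fingers":0},{"dp":[0,0,0],"dr":[0,0,0],"fingers":0},{"dp":[0,0,0],"dr":[0,0,0],"fingers":0}]';  python3 -c "
from h import *
plan(445.6,-103.3,142,70.5)"
```

```text
t 12.6 tcp [ 446.8 -105.6  263.2] yaw 70.5 width 1.001 F [ 0.  -0.6 -0.7]
turn [ 0.0002 -0.0006  0.0007] rows>= 0.0  then dp tool [  1.9   1.7 121.2] norm/62 1.95
time_s: 13.22
tool_pos: [0.4465, -0.1047, 0.1643]
orientation: [[-0.943, 0.334, 0.001], [0.334, 0.943, 0.0], [-0.001, 0.0, -1.0]]
wrist_force: [-0.5, -0.0, 0.7]
width: 0.999
t 13.22 tcp [ 446.5 -104.7  164.3] yaw 70.5 width 0.999 F [-0.5 -0.   0.7]
turn [ 0.0003  0.0008 -0.0003] rows>= 0.0  then dp tool [ 1.3  1.1 22.3] norm/62 0.36
```

```bash
python3 -m creep '[{"dp":[1,1,12],"dr":[0,0,0],"fingers":0},{"dp":[0,0,10],"dr":[0,0,0],"fingers":0},{"dp":[0,0,0],"dr":[0,0,0],"fingers":0},{"dp":[0,0,0],"dr":[0,0,0],"fingers":0}]';  python3 -c "
from h import *
plan(445.6,-103.3,142,70.5)"; python3 -m creep '[{"dp":[0,0,0],"dr":[0,0,0],"fingers":0.3},{"dp":[0,0,0],"dr":[0,0,0],"fingers":0.4},{"dp":[0,0,0],"dr":[0,0,0],"fingers":1},{"dp":[0,0,0],"dr":[0,0,0],"fingers":1},{"dp":[0,0,0],"dr":[0,0,0],"fingers":1},{"dp":[0,0,0],"dr":[0,0,0],"fingers":1}]' 15
```

```text
time_s: 13.72
tool_pos: [0.4453, -0.1038, 0.1415]
orientation: [[-0.942, 0.335, -0.0], [0.335, 0.942, -0.0], [0.0, -0.0, -1.0]]
wrist_force: [-0.3, -0.6, 0.1]
width: 1.0
t 13.72 tcp [ 445.3 -103.8  141.5] yaw 70.5 width 1.0 F [-0.3 -0.6  0.1]
turn [-0.0001 -0.0001 -0.0008] rows>= 0.0  then dp tool [-0.1  0.5 -0.5] norm/62 0.01
time_s: 14.48
tool_pos: [0.4453, -0.1037, 0.1415]
orientation: [[-0.942, 0.334, 0.0], [0.334, 0.942, 0.0], [-0.0, 0.0, -1.0]]
wrist_force: [-0.0, 1.0, 0.8]
width: 0.603
```

```bash
python3 -m creep '[{"dp":[0,0,-4],"dr":[0,0,0],"fingers":1},{"dp":[0,0,-10],"dr":[0,0,0],"fingers":1},{"dp":[0,0,-30],"dr":[0,0,0],"fingers":1},{"dp":[0,0,-40],"dr":[0,0,0],"fingers":1},{"dp":[0,0,-15],"dr":[0,0,0],"fingers":1},{"dp":[0,0,0],"dr":[0,0,0],"fingers":1}]'; python3 -c "
from h import *
plan(615.6,-263.2,240,70.5)
grab('side','s8')"
```

```text
time_s: 15.22
tool_pos: [0.4458, -0.1035, 0.2412]
orientation: [[-0.943, 0.334, 0.002], [0.334, 0.943, 0.001], [-0.002, 0.001, -1.0]]
wrist_force: [-1.4, 0.2, -1.5]
width: 0.605
t 15.22 tcp [ 445.8 -103.5  241.2] yaw 70.5 width 0.605 F [-1.4  0.2 -1.5]
turn [0.0013 0.0019 0.    ] rows>= 0.01  then dp tool [-213.4  -93.8    1.2] norm/62 3.76
```

View pics/s8.png

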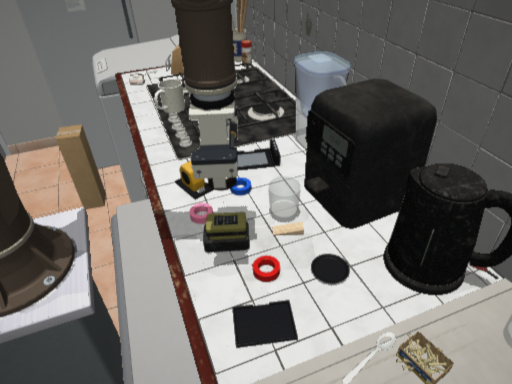

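```bash
python3 -m creep '[{"dp":[-23,-10,0],"dr":[0,0,0],"fingers":1},{"dp":[-50,-22,0],"dr":[0,0,0],"fingers":1},{"dp":[-50,-22,0],"dr":[0,0,0],"fingers":1},{"dp":[-50,-22,0],"dr":[0,0,0],"fingers":1},{"dp":[-25,-12,0],"dr":[0,0,0],"fingers":1},{"dp":[-12,-5,0],"dr":[0,0,0],"fingers":1},{"dp":[0,0,0],"dr":[0,0,0],"fingers":1},{"dp":[0,0,0],"dr":[0,0,0],"fingers":1},{"dp":[0,0,0],"dr":[0,0,0],"fingers":1}]'; python3 -c "
from h import *
plan(615.6,-263.2,240,70.5)
grab('wrist','w9');grab('side','s9');grab('top','t9')"
```

```text
time_s: 16.4
tool_pos: [0.6118, -0.2605, 0.2406]
orientation: [[-0.943, 0.334, 0.0], [0.334, 0.943, 0.001], [0.0, 0.001, -1.0]]
wrist_force: [0.2, -0.6, -1.1]
width: 0.605
t 16.4 tcp [ 611.8 -260.5  240.6] yaw 70.5 width 0.605 F [ 0.2 -0.6 -1.1]
turn [ 0.0009 -0.0002  0.0003] rows>= 0.0  then dp tool [-4.5 -1.3  0.6] norm/62 0.08
```

View pics/w9.png

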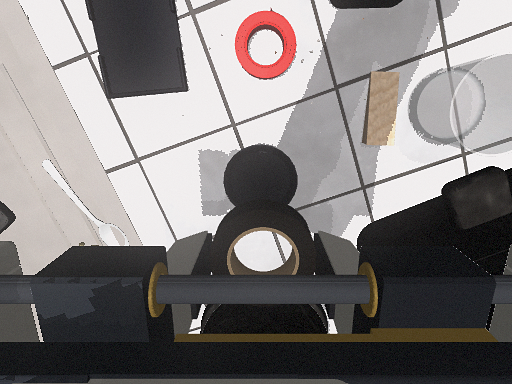

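View pics/s9.png

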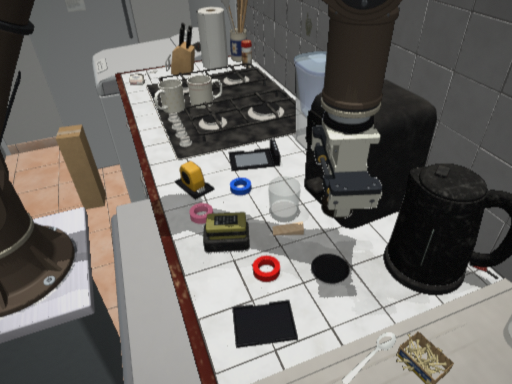

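```bash
python3 - <<'E'
from h import *
from scipy.optimize import least_squares
im,d,K,W=load("w9"); P=cloud(d,K,W)
tcp=np.array([.6118,-.2605,.2406])
R=np.array([[-.943,.334,0],[.334,.943,0],[0,0,-1]])
m=(im.max(2)<90)&(np.hypot(P[...,0]-.616,P[...,1]+.263)<.06)&(P[...,2]<.02)
cn=max(cv2.findContours(m.astype(np.uint8),0,1)[0],key=cv2.contourArea)[:,0]
cn=cn[(cn[:,1]<200)&(cn[:,1]<205)]; 
q=np.array([ray(u,v,K,W,.008)[:2]*1000 for u,v in cn])
f=lambda p:np.hypot(q[:,0]-p[0],q[:,1]-p[1])-p[2]
r=least_squares(f,[616,-263,40],loss='soft_l1'); print('dish',r.x.round(1),len(q)); r2=least_squares(lambda p:np.hypot(q[:,0]-p[0],q[:,1]-p[1])-40,[616,-263],loss='soft_l1'); print(r2.x.round(1),np.abs(r2.fun).mean())
c=np.array([*r2.x,8])/1000; print('dish tool',((c-tcp)@R*1000).round(1))
T=(P-tcp)@R*1000
m=(np.abs(T[...,0])<45)&(np.abs(T[...,1])<40)&(T[...,2]>40)&(T[...,2]<85); print('roll',m.sum(),np.percentile(T[m],[1,99],axis=0).round(1).tolist())
for n in ("top0","side0"):
    im,d,K,W=load(n); P=cloud(d,K,W)
    m=(P[...,1]<-.19)&(P[...,1]>-.42)&(P[...,2]>.05)&(P[...,0]>.64)&(P[...,0]<.9)
    print(n,'kettle: minx',P[m][:,0].min().round(3),np.percentile(P[m][:,1],[1,99]).round(3),'zmax',P[m][:,2].max().round(3))
    for lo in(.05,.1,.15,.2): 
        mm=m&(P[...,2]<lo+.05)&(P[...,2]>=lo); print('  ',lo,np.percentile(P[mm],[1,99],axis=0).round(3).tolist() if mm.any() else 0)
E
```

```text
dish [ 613.3 -261.9   37.8] 164
[ 615.5 -262.8] 3.5898235126469777
dish tool [ -4.3  -0.9 232.6]
roll 6383 [[-19.9, -37.9, 40.9], [27.3, 38.0, 72.8]]
top0 kettle: minx 0.726 [-0.415 -0.253] zmax 0.236
   0.05 [[0.726, -0.378, 0.051], [0.82, -0.251, 0.099]]
   0.1 [[0.729, -0.418, 0.101], [0.865, -0.253, 0.149]]
   0.15 [[0.736, -0.417, 0.151], [0.859, -0.259, 0.199]]
   0.2 [[0.744, -0.409, 0.201], [0.859, -0.262, 0.232]]
side0 kettle: minx 0.725 [-0.417 -0.273] zmax 0.232
   0.05 [[0.727, -0.418, 0.05], [0.859, -0.282, 0.099]]
   0.1 [[0.73, -0.419, 0.101], [0.862, -0.279, 0.15]]
   0.15 [[0.737, -0.412, 0.151], [0.859, -0.276, 0.2]]
   0.2 [[0.744, -0.401, 0.201], [0.849, -0.266, 0.231]]
```

```bash
python3 -m creep '[{"dp":[-4,-1,25],"dr":[0,0,0],"fingers":1},{"dp":[0,0,45],"dr":[0,0,0],"fingers":1},{"dp":[0,0,45],"dr":[0,0,0],"fingers":1},{"dp":[0,0,28],"dr":[0,0,0],"fingers":1},{"dp":[0,0,0],"dr":[0,0,0],"fingers":1},{"dp":[0,0,0],"dr":[0,0,0],"fingers":1},{"dp":[0,0,0],"dr":[0,0,0],"fingers":1}]'; python3 -c "
from h import *
plan(615.6,-263.,75.5,70.5)
a=grab('wrist','w10')[0];b=grab('side','s10')[0];c=grab('top','t10')[0]
cv2.imwrite('pics/c10.png',np.hstack([a[100:384,150:400],cv2.resize(b[180:300,280:400],(284,284),interpolation=2)]))"
```

```text
time_s: 17.42
tool_pos: [0.6165, -0.2643, 0.0992]
orientation: [[-0.942, 0.334, 0.003], [0.334, 0.942, -0.001], [-0.003, 0.0, -1.0]]
wrist_force: [-0.6, 0.5, -0.7]
width: 0.605
t 17.43 tcp [ 616.5 -264.3   99.2] yaw 70.5 width 0.605 F [-0.6  0.5 -0.7]
turn [ 0.      0.0028 -0.0005] rows>= 0.01  then dp tool [ 1.2  0.9 23.7] norm/62 0.38
```

View pics/c10.png

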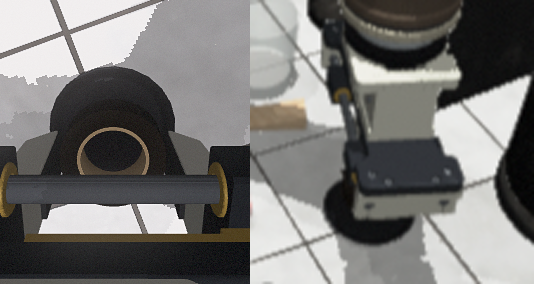

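```bash
python3 - <<'E'
from h import *
from scipy.optimize import least_squares
im,d,K,W=load("w10")
s=np.array([.6165,-.2643,.0992]); R=np.array([[-.942,.334,0],[.334,.942,0],[0,0,-1]])
g=im.max(2); pts=[]
for u in range(205,322,4):
    col=g[150:260,u]; k=np.where(col<75)[0]
    if len(k): pts.append((u,150+k[0]))
q=np.array([ray(u,v,K,W,.008)[:2]*1000 for u,v in pts])
r=least_squares(lambda p:np.hypot(q[:,0]-p[0],q[:,1]-p[1])-40,[616,-263],loss='soft_l1'); print(r.x.round(1),np.abs(r.fun).round(1))
c=np.array([*r.x,8])/1000; print('dish tool',((c-s)@R*1000).round(1))
E
```

```text
[ 615.8 -263. ] [0.5 0.3 0.3 0.1 0.1 0.  0.3 0.3 0.1 0.2 0.1 0.2 0.8 0.2 0.1 0.5 0.3 0.
 0.5 0.5 0.1 0.1 0.1 0.5 0.2 0.1 0.2 0.3 0.4 0.3]
dish tool [ 1.1  1.  91.2]
```

```bash
python3 -m creep '[{"dp":[1.8,1,6],"dr":[0,0,0],"fingers":1},{"dp":[0,0,6],"dr":[0,0,0],"fingers":1},{"dp":[0,0,6],"dr":[0,0,0],"fingers":1},{"dp":[0,0,2],"dr":[0,0,0],"fingers":1},{"dp":[0,0,0],"dr":[0,0,0],"fingers":1},{"dp":[0,0,0],"dr":[0,0,0],"fingers":1}]'; python3 -c "
from h import *
plan(615.8,-263.,75.5,70.5)"
```

```text
time_s: 18.32
tool_pos: [0.6143, -0.2624, 0.0776]
orientation: [[-0.942, 0.334, 0.0], [0.334, 0.942, -0.0], [-0.0, -0.0, -1.0]]
wrist_force: [-0.6, 0.5, -0.2]
width: 0.6
t 18.32 tcp [ 614.3 -262.4   77.6] yaw 70.5 width 0.6 F [-0.6  0.5 -0.2]
turn [-0.0001  0.0003 -0.0006] rows>= 0.0  then dp tool [-1.6 -0.1  2.1] norm/62 0.04
```

```bash
python3 -m creep '[{"dp":[-1,0,0.5],"dr":[0,0,0],"fingers":1},{"dp":[0,0,0.5],"dr":[0,0,0],"fingers":1},{"dp":[0,0,0.5],"dr":[0,0,0],"fingers":1},{"dp":[0,0,0],"dr":[0,0,0],"fingers":1}]'; python3 -m creep '[{"dp":[0,0,0.5],"dr":[0,0,0],"fingers":1},{"dp":[0,0,0.3],"dr":[0,0,0],"fingers":1},{"dp":[0,0,0],"dr":[0,0,0],"fingers":1}]'
```

```text
time_s: 18.82
tool_pos: [0.6154, -0.2627, 0.0765]
orientation: [[-0.942, 0.334, 0.001], [0.334, 0.942, 0.0], [-0.001, 0.0, -1.0]]
wrist_force: [-0.7, 0.4, 5.2]
width: 0.609
time_s: 19.2
tool_pos: [0.6154, -0.2627, 0.0764]
orientation: [[-0.942, 0.334, 0.001], [0.334, 0.942, 0.0], [-0.001, 0.001, -1.0]]
wrist_force: [-3.8, 3.0, 12.0]
width: 0.601
```

```bash
python3 -m creep '[{"dp":[0,0,-0.6],"dr":[0,0,0],"fingers":1},{"dp":[0,0,0],"dr":[0,0,0],"fingers":0.3},{"dp":[0,0,0],"dr":[0,0,0],"fingers":0.2},{"dp":[0,0,0],"dr":[0,0,0],"fingers":0},{"dp":[0,0,0],"dr":[0,0,0],"fingers":0},{"dp":[0,0,0],"dr":[0,0,0],"fingers":0}]'; python3 -m creep '[{"dp":[0,0,-20],"dr":[0,0,0],"fingers":0},{"dp":[0,0,-50],"dr":[0,0,0],"fingers":0},{"dp":[0,0,-60],"dr":[0,0,0],"fingers":0},{"dp":[0,0,-50],"dr":[0,0,0],"fingers":0},{"dp":[0,0,0],"dr":[0,0,0],"fingers":0},{"dp":[0,0,0],"dr":[0,0,0],"fingers":0}]'; python3 -c "
from h import *
plan(446.3,-102.2,250,70.8); a,d,K,W=grab('wrist','w11');b=grab('side','s11')[0]
P=cloud(d,K,W); m=(np.hypot(P[...,0]-.6158,P[...,1]+.263)<.034)
print(np.percentile(P[m][:,2],[2,50,90,99]).round(4)); t=m&(P[...,2]>.016); print(t.sum(),cv2.minEnclosingCircle((P[t][:,:2]*1000).astype(np.float32)))
cv2.imwrite('pics/c11.png',np.hstack([a[80:384,100:420],cv2.resize(b[210:310,270:370],(304,304),interpolation=2)]))"
```

```text
time_s: 19.95
tool_pos: [0.6152, -0.2626, 0.0757]
orientation: [[-0.942, 0.334, -0.0], [0.334, 0.942, 0.0], [0.0, -0.0, -1.0]]
wrist_force: [0.8, 0.1, -0.5]
width: 0.995
time_s: 20.7
tool_pos: [0.615, -0.2624, 0.2563]
orientation: [[-0.942, 0.334, 0.001], [0.334, 0.942, 0.0], [-0.0, 0.001, -1.0]]
wrist_force: [-0.0, 0.2, 0.3]
width: 0.996
t 20.7 tcp [ 615.  -262.4  256.3] yaw 70.5 width 0.996 F [-0.   0.2  0.3]
turn [ 0.0005  0.0005 -0.0057] rows>= 0.03  then dp tool [212.   95.8   6.3] norm/62 3.75
[0.0028 0.2905 0.2985 0.3009]
13340 ((612.8067626953125, -261.7525329589844), 31.7280330657959)
```

View pics/c11.png

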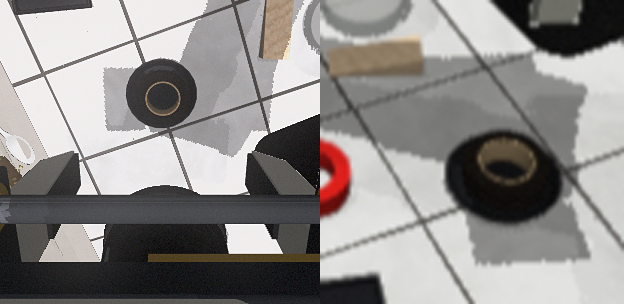

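```bash
python3 - <<'E'
from h import *
for n in("w11","s11"):
    im,d,K,W=load(n); P=cloud(d,K,W); m=(np.hypot(P[...,0]-.6158,P[...,1]+.263)<.04)&(P[...,2]<.05)&(P[...,2]>.017)
    A=np.c_[P[m][:,:2]-[.6158,-.263],np.ones(m.sum())]; c=np.linalg.lstsq(A,P[m][:,2],rcond=None)[0]
    print(n,m.sum(),np.percentile(P[m][:,2],[5,50,95]).round(4),'tilt',c.round(3),cv2.minEnclosingCircle((P[m][:,:2]*1000).astype(np.float32)))
    f=(im.min(2)>190)&(np.hypot(P[...,0]-.6,P[...,1]+.22)<.15)&(P[...,2]<.02); print('floor',np.median(P[f][:,2]))
E
python3 -m creep '[{"dp":[22,10,0],"dr":[0,0,0],"fingers":0},{"dp":[54,24,0],"dr":[0,0,0],"fingers":0},{"dp":[54,24,0],"dr":[0,0,0],"fingers":0},{"dp":[50,22,0],"dr":[0,0,0],"fingers":0},{"dp":[24,12,0],"dr":[0,0,-0.005],"fingers":0},{"dp":[8,4,0],"dr":[0,0,0],"fingers":0},{"dp":[0,0,0],"dr":[0,0,0],"fingers":0},{"dp":[0,0,0],"dr":[0,0,0],"fingers":0}]'; python3 -c "
from h import *
plan(446.3,-102.2,250,70.8); grab('wrist','w12')"
```

```text
w11 1394 [0.0199 0.0214 0.0226] tilt [ 0.007 -0.004  0.021] ((616.2489013671875, -260.3567810058594), 29.01493263244629)
floor -0.00032431556705764253
s11 360 [0.0182 0.0214 0.0234] tilt [0.007 0.004 0.021] ((617.6488037109375, -262.1283874511719), 29.590234756469727)
floor -0.00030140482366147747
time_s: 21.8
tool_pos: [0.4482, -0.1022, 0.2557]
orientation: [[-0.944, 0.331, 0.0], [0.331, 0.944, -0.001], [-0.001, -0.001, -1.0]]
wrist_force: [0.3, 0.5, -0.2]
width: 0.999
t 21.8 tcp [ 448.2 -102.2  255.7] yaw 70.7 width 0.999 F [ 0.3  0.5 -0.2]
turn [-0.0008  0.0006 -0.0018] rows>= 0.01  then dp tool [ 1.8 -0.7  5.7] norm/62 0.1
```

View pics/w12.png

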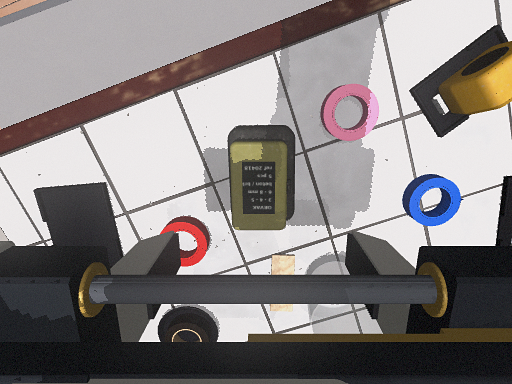

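```bash
python3 - <<'E'
from h import *
im,d,K,W=load("w12"); P=cloud(d,K,W); 
m=(np.hypot(P[...,0]-.445,P[...,1]+.107)<.07)&(P[...,2]>.06)&(P[...,2]<.08)
print('case top',rect(P[m]),np.percentile(P[m][:,2],[5,50,95]).round(4),m.sum())
m=(np.hypot(P[...,0]-.445,P[...,1]+.107)<.07)&(P[...,2]>.028)&(P[...,2]<.038)
print('bat',rect(P[m]),np.median(P[m][:,2]))
plan(446.3,-102.2,120,70.8)
E
```

```text
case top (array([ 446.1, -102.1]), array([55.7, 84.4]), 'longang', 160.5) [0.0666 0.0682 0.0693] 4979
bat (array([ 444.1, -100.3]), array([68.1, 98.6]), 'longang', 161.4) 0.033623932685451
t 21.85 tcp [ 448.1 -102.2  255.7] yaw 70.7 width 1.0 F [ 0.8 -0.   0. ]
turn [-0.0008  0.0005 -0.002 ] rows>= 0.01  then dp tool [  1.7  -0.6 135.7] norm/62 2.19
```

```bash
python3 -m creep '[{"dp":[1.5,-0.5,30],"dr":[0,0,0],"fingers":0},{"dp":[0,0,50],"dr":[0,0,0],"fingers":0},{"dp":[0,0,30],"dr":[0,0,0],"fingers":0},{"dp":[0,0,5],"dr":[0,0,0],"fingers":0},{"dp":[0,0,0],"dr":[0,0,0],"fingers":0},{"dp":[0,0,0],"dr":[0,0,0],"fingers":0}]'; python3 -c "
from h import *
plan(446.3,-102.2,120,70.7)"
```

```text
time_s: 22.6
tool_pos: [0.4467, -0.1016, 0.1418]
orientation: [[-0.944, 0.33, 0.002], [0.33, 0.944, -0.0], [-0.002, 0.001, -1.0]]
wrist_force: [1.1, -0.3, 0.2]
width: 1.001
t 22.6 tcp [ 446.7 -101.6  141.8] yaw 70.7 width 1.001 F [ 1.1 -0.3  0.2]
turn [0.0007 0.002  0.0008] rows>= 0.01  then dp tool [ 0.2 -0.7 21.8] norm/62 0.35
```

```bash
python3 -m creep '[{"dp":[0,-0.5,10],"dr":[0,0,0],"fingers":0},{"dp":[0,0,9],"dr":[0,0,0],"fingers":0},{"dp":[0,0,2.5],"dr":[0,0,0],"fingers":0},{"dp":[0,0,0],"dr":[0,0,0],"fingers":0},{"dp":[0,0,0],"dr":[0,0,0],"fingers":0}]'; python3 -c "
from h import *
plan(446.3,-102.2,120,70.7)"; python3 -m creep '[{"dp":[0,0,0],"dr":[0,0,0],"fingers":0.3},{"dp":[0,0,0],"dr":[0,0,0],"fingers":0.4},{"dp":[0,0,0],"dr":[0,0,0],"fingers":1},{"dp":[0,0,0],"dr":[0,0,0],"fingers":1},{"dp":[0,0,0],"dr":[0,0,0],"fingers":1},{"dp":[0,0,0],"dr":[0,0,0],"fingers":1}]' 25
```

```text
time_s: 23.22
tool_pos: [0.4458, -0.1018, 0.1193]
orientation: [[-0.944, 0.33, 0.0], [0.33, 0.944, -0.0], [-0.0, 0.0, -1.0]]
wrist_force: [0.3, -0.6, -1.0]
width: 1.005
t 23.23 tcp [ 445.8 -101.8  119.3] yaw 70.8 width 1.005 F [ 0.3 -0.6 -1. ]
turn [0.     0.0002 0.0009] rows>= 0.0  then dp tool [-0.6 -0.2 -0.7] norm/62 0.02
time_s: 23.98
tool_pos: [0.4457, -0.1018, 0.1193]
orientation: [[-0.944, 0.33, 0.0], [0.33, 0.944, -0.0], [-0.0, -0.0, -1.0]]
wrist_force: [-0.1, -1.6, 1.5]
width: 0.561
```

```bash
python3 -m creep '[{"dp":[0,0,-4],"dr":[0,0,0],"fingers":1},{"dp":[0,0,-10],"dr":[0,0,0],"fingers":1},{"dp":[0,0,-30],"dr":[0,0,0],"fingers":1},{"dp":[0,0,-45],"dr":[0,0,0],"fingers":1},{"dp":[0,0,-25],"dr":[0,0,0],"fingers":1},{"dp":[0,0,0],"dr":[0,0,0],"fingers":1}]'; python3 -c "
from h import *
plan(443.5,-325.5,235,75); im=grab('side','s13')[0]; cv2.imwrite('pics/c13.png',cv2.resize(im[120:360,120:360],(600,600)))"
```

```text
time_s: 24.72
tool_pos: [0.4466, -0.1019, 0.2352]
orientation: [[-0.944, 0.329, 0.004], [0.329, 0.944, 0.001], [-0.004, 0.002, -1.0]]
wrist_force: [-0.3, 0.2, -1.8]
width: 0.559
t 24.73 tcp [ 446.6 -101.9  235.2] yaw 70.8 width 0.559 F [-0.3  0.2 -1.8]
turn [ 0.0018  0.0038 -0.0738] rows>= 0.39  then dp tool [-5.480e+01 -2.168e+02  2.000e-01] norm/62 3.61
```

View pics/c13.png

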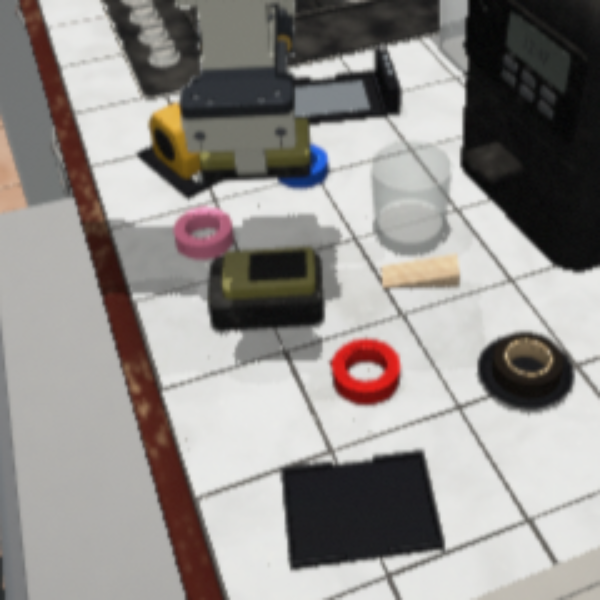

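```bash
python3 -m creep '[{"dp":[0,0,0],"dr":[0,0,-0.074],"fingers":1},{"dp":[-6,-24,0],"dr":[0,0,0],"fingers":1},{"dp":[-13,-52,0],"dr":[0,0,0],"fingers":1},{"dp":[-13,-52,0],"dr":[0,0,0],"fingers":1},{"dp":[-13,-52,0],"dr":[0,0,0],"fingers":1},{"dp":[-7,-27,0],"dr":[0,0,0],"fingers":1},{"dp":[-2,-9,0],"dr":[0,0,0],"fingers":1},{"dp":[0,0,0],"dr":[0,0,0],"fingers":1},{"dp":[0,0,0],"dr":[0,0,0],"fingers":1}]'; python3 -c "
from h import *
plan(443.5,-325.5,235,75); im=grab('wrist','w14')"
```

```text
time_s: 25.9
tool_pos: [0.4421, -0.3227, 0.2327]
orientation: [[-0.966, 0.257, -0.001], [0.257, 0.966, 0.001], [0.001, 0.001, -1.0]]
wrist_force: [-0.4, 0.1, -1.0]
width: 0.564
t 25.9 tcp [ 442.1 -322.7  232.7] yaw 75.1 width 0.564 F [-0.4  0.1 -1. ]
turn [ 0.0011 -0.001   0.0016] rows>= 0.01  then dp tool [-2.  -2.3 -2.3] norm/62 0.06
```

View pics/w14.png

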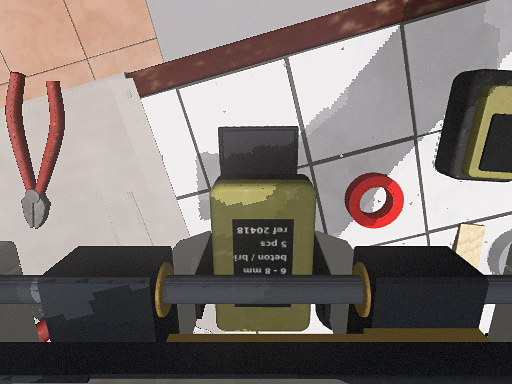

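```bash
python3 - <<'E'
from h import *
im,d,K,W=load("w14"); P=cloud(d,K,W)
s=np.array([.4421,-.3227,.2327]); R=np.array([[-.966,.257,0],[.257,.966,0],[0,0,-1]])
g=im.max(2)
for c in range(224,296,14): print(c,np.where(g[100:160,c]<110)[0].min()+100,end='; ')
print()
for r in (132,145,158,170):
    k=np.where(g[r,205:312]<100)[0]+205; print(r,k.min(),k.max(),end='; ')
print()
for u,v in((219,127),(298,126.5),(219.5,165),(298,165)):
    p=ray(u,v,K,W,.008); print((u,v),p.round(4),((p-s)@R*1000).round(1))
T=(P-s)@R*1000
m=(np.abs(T[...,0])<60)&(np.abs(T[...,1])<26)&(T[...,2]>48)&(T[...,2]<75); print('case',m.sum(),np.percentile(T[m],[1,99],axis=0).round(1).tolist(),np.percentile(T[m&(T[...,2]<56)],[1,50,99],axis=0).round(1).tolist())
E
```

```text
224 127; 238 127; 252 127; 266 126; 280 126; 294 101; 
132 218 304; 145 219 307; 158 220 310; 170 220 311; 
(219, 127) [ 0.3795 -0.3485  0.008 ] [ 53.9 -41.  224.7]
(298, 126.5) [ 0.3992 -0.2731  0.008 ] [ 54.2  36.9 224.7]
(219.5, 165) [ 0.416  -0.3593  0.008 ] [ 15.9 -42.1 224.7]
(298, 165) [ 0.4367 -0.2818  0.008 ] [ 15.7  38.1 224.7]
case 12681 [[-41.3, -23.9, 49.7], [41.5, 25.4, 69.6]] [[-41.4, -23.9, 49.7], [12.4, 0.9, 51.1], [41.2, 25.4, 54.2]]
```

```bash
python3 -m creep '[{"dp":[-0.5,-2.5,25],"dr":[0,0,0],"fingers":1},{"dp":[0,0,45],"dr":[0,0,0],"fingers":1},{"dp":[0,0,45],"dr":[0,0,0],"fingers":1},{"dp":[0,0,20],"dr":[0,0,0],"fingers":1},{"dp":[0,0,0],"dr":[0,0,0],"fingers":1},{"dp":[0,0,0],"dr":[0,0,0],"fingers":1},{"dp":[0,0,0],"dr":[0,0,0],"fingers":1}]'; python3 -c "
from h import *
plan(442.5,-325,76.3,75)
a=grab('wrist','w15')[0];b=grab('side','s15')[0]
cv2.imwrite('pics/c15.png',np.hstack([cv2.resize(a[100:384,130:400],None,fx=1.4,fy=1.4),cv2.resize(b[240:380,200:340],(398,398),interpolation=2)]))"
```

```text
time_s: 26.82
tool_pos: [0.4425, -0.327, 0.0994]
orientation: [[-0.966, 0.258, 0.002], [0.258, 0.966, -0.001], [-0.002, -0.0, -1.0]]
wrist_force: [0.2, 0.1, -1.4]
width: 0.564
t 26.82 tcp [ 442.5 -327.    99.4] yaw 75.0 width 0.564 F [ 0.2  0.1 -1.4]
turn [-0.0003  0.0021  0.0004] rows>= 0.01  then dp tool [ 0.5  1.9 23.1] norm/62 0.37
```

View pics/c15.png

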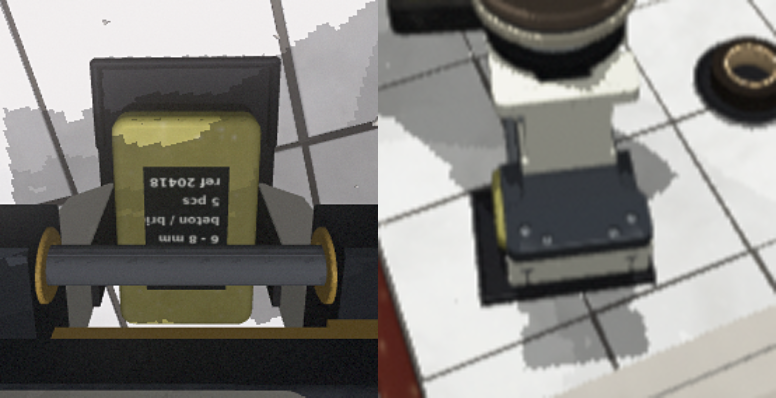

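```bash
python3 - <<'E'
from h import *
im,d,K,W=load("w15")
s=np.array([.4425,-.327,.0994]); R=np.array([[-.966,.258,0],[.258,.966,0],[0,0,-1]])
for u,v in((130+91/1.4,100+58/1.4),(130+280/1.4,100+58/1.4)):
    p=ray(u,v,K,W,.008); print(p.round(4),((p-s)@R*1000).round(1))
plan(442.5,-325,76.3,75)
E
```

```text
[ 0.3786 -0.3488  0.008 ] [ 56.1 -37.5  91.4]
[ 0.3989 -0.2733  0.008 ] [56.  40.7 91.4]
t 26.93 tcp [ 442.3 -327.    99.1] yaw 75.0 width 0.563 F [-0.2  0.5 -1. ]
turn [-0.0001  0.0016  0.0002] rows>= 0.01  then dp tool [ 0.3  2.  22.8] norm/62 0.37
```

```bash
python3 -m creep '[{"dp":[0,0.5,7],"dr":[0,0,0],"fingers":1},{"dp":[0,0,7],"dr":[0,0,0],"fingers":1},{"dp":[0,0,4],"dr":[0,0,0],"fingers":1},{"dp":[0,0,1.5],"dr":[0,0,0],"fingers":1},{"dp":[0,0,0],"dr":[0,0,0],"fingers":1},{"dp":[0,0,0],"dr":[0,0,0],"fingers":1}]'; python3 -m creep '[{"dp":[0,0,1],"dr":[0,0,0],"fingers":1},{"dp":[0,0,0.5],"dr":[0,0,0],"fingers":1},{"dp":[0,0,0],"dr":[0,0,0],"fingers":1}]'
```

```text
time_s: 27.68
tool_pos: [0.4419, -0.3265, 0.0788]
orientation: [[-0.966, 0.259, 0.0], [0.259, 0.966, -0.0], [-0.0, -0.0, -1.0]]
wrist_force: [-0.1, 0.2, -1.7]
width: 0.564
time_s: 28.05
tool_pos: [0.4419, -0.3264, 0.0772]
orientation: [[-0.966, 0.259, 0.0], [0.259, 0.966, 0.0], [-0.0, 0.0, -1.0]]
wrist_force: [-0.1, -0.5, -1.3]
width: 0.563
```

```bash
python3 -m creep '[{"dp":[0,1,0.5],"dr":[0,0,0],"fingers":1},{"dp":[0,0,0.5],"dr":[0,0,0],"fingers":1},{"dp":[0,0,0.3],"dr":[0,0,0],"fingers":1},{"dp":[0,0,0],"dr":[0,0,0],"fingers":1}]'
```

```text
time_s: 28.55
tool_pos: [0.4421, -0.3256, 0.0767]
orientation: [[-0.966, 0.259, 0.001], [0.259, 0.966, 0.0], [-0.001, 0.0, -1.0]]
wrist_force: [-2.6, 2.3, 12.2]
width: 0.568
```

Contact at TCP z 76.7 mm (expected 76.3): the case is on the floor. Release and retreat.

```bash
python3 -m creep '[{"dp":[0,0,-0.6],"dr":[0,0,0],"fingers":1},{"dp":[0,0,0],"dr":[0,0,0],"fingers":0.35},{"dp":[0,0,0],"dr":[0,0,0],"fingers":0.2},{"dp":[0,0,0],"dr":[0,0,0],"fingers":0},{"dp":[0,0,0],"dr":[0,0,0],"fingers":0},{"dp":[0,0,0],"dr":[0,0,0],"fingers":0}]'; python3 -m creep '[{"dp":[0,0,-20],"dr":[0,0,0],"fingers":0},{"dp":[0,0,-50],"dr":[0,0,0],"fingers":0},{"dp":[0,0,-60],"dr":[0,0,0],"fingers":0},{"dp":[0,0,-40],"dr":[0,0,0],"fingers":0},{"dp":[0,0,0],"dr":[0,0,0],"fingers":0},{"dp":[0,0,0],"dr":[0,0,0],"fingers":0}]'; python3 - <<'E'
from h import *
plan(444.5,-101.5,245,71); a,d,K,W=grab('wrist','w16')
P=cloud(d,K,W); m=(np.hypot(P[...,0]-.443,P[...,1]+.325)<.06)&(P[...,2]>.018)&(P[...,2]<.05)
A=np.c_[P[m][:,:2]-[.443,-.325],np.ones(m.sum())]; print(m.sum(),rect(P[m]),np.percentile(P[m][:,2],[5,50,95]).round(4),'tilt',np.linalg.lstsq(A,P[m][:,2],rcond=None)[0].round(3))
cv2.imwrite('pics/c16.png',a[60:384,100:420])
E
```

```text
time_s: 29.3
tool_pos: [0.4422, -0.3254, 0.0765]
orientation: [[-0.966, 0.259, -0.0], [0.259, 0.966, 0.0], [0.0, 0.0, -1.0]]
wrist_force: [-0.1, -1.2, 0.5]
width: 0.992
time_s: 30.05
tool_pos: [0.442, -0.325, 0.246]
orientation: [[-0.966, 0.259, -0.0], [0.259, 0.966, 0.001], [0.0, 0.001, -1.0]]
wrist_force: [-0.7, 0.3, 0.2]
width: 1.0
t 30.05 tcp [ 442. -325.  246.] yaw 75.0 width 1.0 F [-0.7  0.3  0.2]
turn [ 0.0006 -0.0004  0.0701] rows>= 0.37  then dp tool [ 70.4 212.1   1. ] norm/62 3.6
4060 (array([ 444.2, -322.2]), array([56. , 85.2]), 'longang', 164.7) [0.0241 0.0257 0.0269] tilt [ 0.002 -0.006  0.026]
```

View pics/c16.png

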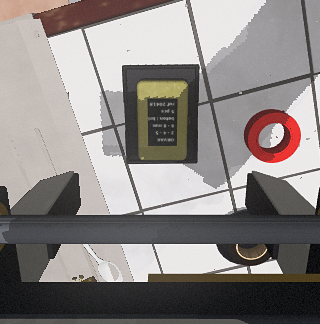

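Case lies flat in its tray (top at 25.7 mm ≈ 26). Back to the battery.

```bash
python3 -m creep '[{"dp":[0,0,0],"dr":[0,0,0.07],"fingers":0},{"dp":[10,30,0],"dr":[0,0,0],"fingers":0},{"dp":[18,54,0],"dr":[0,0,0],"fingers":0},{"dp":[18,54,0],"dr":[0,0,0],"fingers":0},{"dp":[14,42,0],"dr":[0,0,0],"fingers":0},{"dp":[8,25,0],"dr":[0,0,0],"fingers":0},{"dp":[2,7,0],"dr":[0,0,0],"fingers":0},{"dp":[0,0,0],"dr":[0,0,0],"fingers":0},{"dp":[0,0,0],"dr":[0,0,0],"fingers":0}]'; python3 - <<'E'
from h import *
plan(444.5,-101.5,245,71); im,d,K,W=grab('wrist','w17'); P=cloud(d,K,W)
c=(np.hypot(P[...,0]-.445,P[...,1]+.1)<.07)
for lo,hi in((.04,.05),(.028,.038)):
    m=c&(P[...,2]>lo)&(P[...,2]<hi); print(lo,m.sum(),rect(P[m]),np.percentile(P[m][:,2],[5,50,95]).round(4))
E
```

```text
time_s: 31.22
tool_pos: [0.4448, -0.1035, 0.2464]
orientation: [[-0.945, 0.328, -0.0], [0.328, 0.945, -0.001], [0.0, -0.001, -1.0]]
wrist_force: [0.7, -1.1, 0.4]
width: 0.999
t 31.23 tcp [ 444.8 -103.5  246.4] yaw 70.9 width 0.999 F [ 0.7 -1.1  0.4]
turn [-0.0007 -0.0001 -0.0022] rows>= 0.01  then dp tool [1.  1.8 1.4] norm/62 0.04
0.04 4052 (array([ 448.1, -101.7]), array([49.8, 79.7]), 'longang', 161.2) [0.0445 0.0464 0.049 ]
0.028 2271 (array([ 444.6, -100.4]), array([68.1, 99.8]), 'longang', 161.7) [0.0309 0.0338 0.0353]
```

View pics/w17.png

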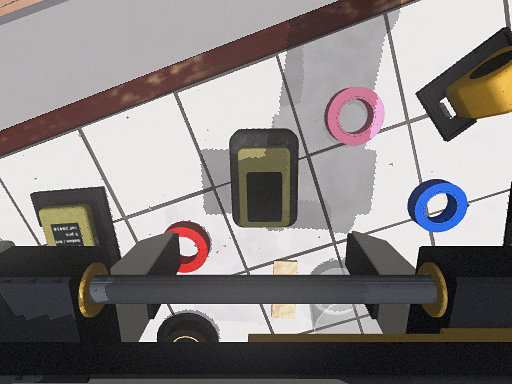

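```bash
python3 -m creep '[{"dp":[-0.5,2,30],"dr":[0,0,-0.005],"fingers":0},{"dp":[0,0,50],"dr":[0,0,0],"fingers":0},{"dp":[0,0,35],"dr":[0,0,0],"fingers":0},{"dp":[0,0,10],"dr":[0,0,0],"fingers":0},{"dp":[0,0,0],"dr":[0,0,0],"fingers":0},{"dp":[0,0,0],"dr":[0,0,0],"fingers":0}]'; python3 -c "
from h import *
plan(446,-101,102,71.2)"
```

```text
time_s: 32.02
tool_pos: [0.447, -0.1009, 0.1227]
orientation: [[-0.947, 0.321, 0.002], [0.321, 0.947, -0.0], [-0.002, 0.001, -1.0]]
wrist_force: [-0.4, 0.6, 0.8]
width: 1.0
t 32.02 tcp [ 447.  -100.9  122.7] yaw 71.2 width 1.0 F [-0.4  0.6  0.8]
turn [0.0007 0.002  0.0009] rows>= 0.01  then dp tool [ 0.9 -0.4 20.7] norm/62 0.33
```

```bash
python3 -m creep '[{"dp":[0.5,-0.5,9],"dr":[0,0,0],"fingers":0},{"dp":[0,0,7],"dr":[0,0,0],"fingers":0},{"dp":[0,0,2.5],"dr":[0,0,0],"fingers":0},{"dp":[0,0,0],"dr":[0,0,0],"fingers":0},{"dp":[0,0,0],"dr":[0,0,0],"fingers":0}]'; python3 -c "
from h import *
plan(446,-101,102,71.2); a=grab('side','s18')[0]; b=grab('wrist','w18')[0]
cv2.imwrite('pics/c18.png',np.hstack([cv2.resize(a[180:280,180:280],(400,400),interpolation=2),cv2.resize(b[184:384,160:360],(400,400))]))"
```

```text
time_s: 32.65
tool_pos: [0.4456, -0.1008, 0.1031]
orientation: [[-0.947, 0.321, 0.0], [0.321, 0.947, -0.0], [-0.0, 0.0, -1.0]]
wrist_force: [-0.3, 0.3, -0.2]
width: 1.0
t 32.65 tcp [ 445.6 -100.8  103.1] yaw 71.3 width 1.0 F [-0.3  0.3 -0.2]
turn [0.     0.0001 0.0011] rows>= 0.01  then dp tool [-0.5 -0.   1.1] norm/62 0.02
```

View pics/c18.png

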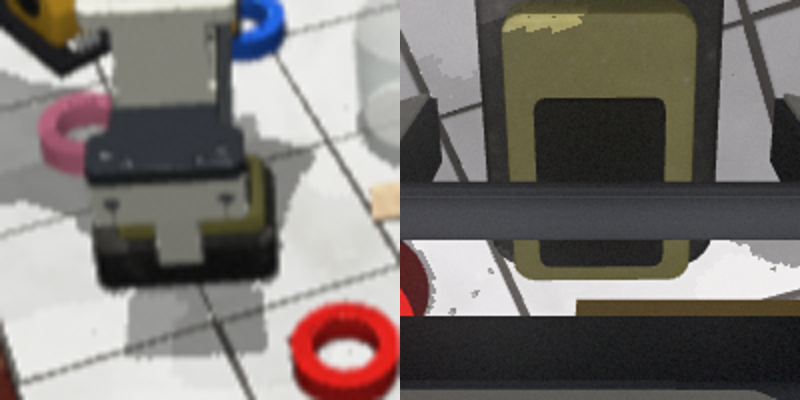

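```bash
python3 -m creep '[{"dp":[0,0,1],"dr":[0,0,0],"fingers":0.2},{"dp":[0,0,0],"dr":[0,0,0],"fingers":0.35},{"dp":[0,0,0],"dr":[0,0,0],"fingers":0.42},{"dp":[0,0,0],"dr":[0,0,0],"fingers":1},{"dp":[0,0,0],"dr":[0,0,0],"fingers":1},{"dp":[0,0,0],"dr":[0,0,0],"fingers":1},{"dp":[0,0,0],"dr":[0,0,0],"fingers":1}]' 45; python3 -m creep '[{"dp":[0,0,-3],"dr":[0,0,0],"fingers":1},{"dp":[0,0,-6],"dr":[0,0,0],"fingers":1},{"dp":[0,0,-10],"dr":[0,0,0],"fingers":1},{"dp":[0,0,0],"dr":[0,0,0],"fingers":1}]'; python3 -c "
from h import *
plan(614,184,220,76.8); a=grab('side','s19')[0]; cv2.imwrite('pics/c19.png',cv2.resize(a[150:290,160:300],(560,560),interpolation=2))"
```

```text
time_s: 33.62
tool_pos: [0.4455, -0.1009, 0.102]
orientation: [[-0.947, 0.321, -0.0], [0.321, 0.947, -0.0], [0.0, -0.0, -1.0]]
wrist_force: [-0.8, -1.4, 0.4]
width: 0.537
time_s: 34.12
tool_pos: [0.4461, -0.1008, 0.1219]
orientation: [[-0.947, 0.321, 0.002], [0.321, 0.947, 0.0], [-0.002, 0.001, -1.0]]
wrist_force: [0.7, 0.8, -4.0]
width: 0.54
t 34.12 tcp [ 446.1 -100.8  121.9] yaw 71.3 width 0.54 F [ 0.7  0.8 -4. ]
turn [ 0.0005  0.0016 -0.0963] rows>= 0.52  then dp tool [-98.5 315.6 -98.1] norm/62 5.56
```

View pics/c19.png

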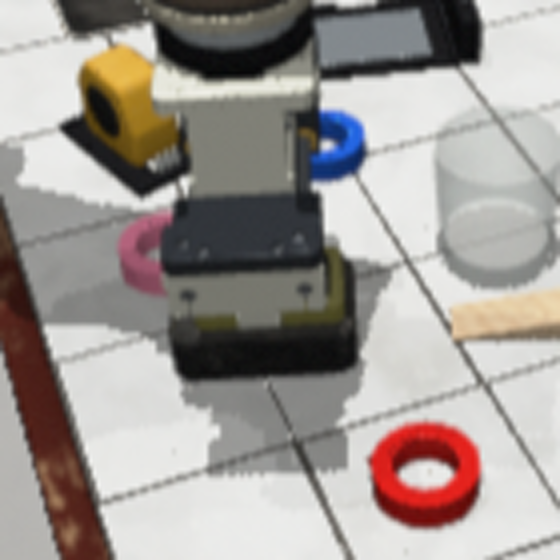

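```bash
python3 -m creep '[{"dp":[0,0,-25],"dr":[0,0,0],"fingers":1},{"dp":[0,0,-40],"dr":[0,0,0],"fingers":1},{"dp":[0,0,-30],"dr":[0,0,0],"fingers":1},{"dp":[0,0,-10],"dr":[0,0,0],"fingers":1},{"dp":[0,0,0],"dr":[0,0,0],"fingers":1}]'; python3 - <<'E'
from h import *
plan(612,185,226,76.8)
for n in("top0","side0"):
    im,d,K,W=load(n); P=cloud(d,K,W)
    for lo in(.06,.12,.2,.28):
        m=(P[...,1]>.02)&(P[...,1]<.35)&(P[...,2]>lo)&(P[...,2]<lo+.08)&(P[...,0]>.6)
        if m.any(): print(n,lo,m.sum(),np.percentile(P[m][:,0],[0,1]).round(3),np.percentile(P[m][:,1],[1,99]).round(3))
        m=(abs(P[...,1]+.08)<.14)&(P[...,2]>lo)&(P[...,2]<lo+.08)&(P[...,0]>.6)&(P[...,0]<1)
        if m.any(): print('   cooker',lo,np.percentile(P[m][:,0],[0,2]).round(3),np.percentile(P[m][:,1],[1,99]).round(3))
E
```

```text
time_s: 34.8
tool_pos: [0.4455, -0.1005, 0.2258]
orientation: [[-0.947, 0.321, 0.001], [0.321, 0.947, 0.001], [-0.0, 0.001, -1.0]]
wrist_force: [0.1, 0.6, -4.3]
width: 0.536
t 34.8 tcp [ 445.5 -100.5  225.8] yaw 71.3 width 0.536 F [ 0.1  0.6 -4.3]
turn [ 0.0007  0.0004 -0.0959] rows>= 0.51  then dp tool [-9.690e+01  3.159e+02 -2.000e-01] norm/62 5.33
top0 0.06 1412 [0.773 0.775] [0.04  0.347]
   cooker 0.06 [0.6  0.62] [-0.218  0.058]
top0 0.12 1944 [0.771 0.772] [0.029 0.347]
   cooker 0.12 [0.683 0.685] [-0.218  0.059]
top0 0.2 6152 [0.766 0.767] [0.027 0.339]
   cooker 0.2 [0.685 0.691] [-0.207  0.049]
side0 0.06 275 [0.774 0.774] [0.159 0.231]
   cooker 0.06 [0.6  0.61] [-0.187 -0.009]
side0 0.12 524 [0.771 0.772] [0.134 0.238]
   cooker 0.12 [0.683 0.687] [-0.215 -0.01 ]
side0 0.2 3284 [0.766 0.768] [0.03 0.34]
   cooker 0.2 [0.685 0.69 ] [-0.214  0.038]
side0 0.28 2443 [0.921 0.923] [0.022 0.345]
   cooker 0.28 [0.921 0.923] [-0.218  0.056]
```

```bash
python3 -m creep '[{"dp":[0,0,0],"dr":[0,0,-0.096],"fingers":1},{"dp":[-7,23,0],"dr":[0,0,0],"fingers":1},{"dp":[-15,48,0],"dr":[0,0,0],"fingers":1},{"dp":[-16,52,0],"dr":[0,0,0],"fingers":1},{"dp":[-16,52,0],"dr":[0,0,0],"fingers":1},{"dp":[-16,52,0],"dr":[0,0,0],"fingers":1},{"dp":[-13,43,0],"dr":[0,0,0],"fingers":1},{"dp":[-9,28,0],"dr":[0,0,0],"fingers":1},{"dp":[-5,18,0],"dr":[0,0,0],"fingers":1},{"dp":[0,0,0],"dr":[0,0,0],"fingers":1}]'; python3 -m creep '[{"dp":[0,0,0],"dr":[0,0,0],"fingers":1},{"dp":[0,0,0],"dr":[0,0,0],"fingers":1}]'; python3 -c "
from h import *
plan(612,185,226,76.8); grab('wrist','w20');grab('side','s20');grab('top','t20')"
```

```text
time_s: 36.05
tool_pos: [0.612, 0.1854, 0.2245]
orientation: [[-0.974, 0.227, -0.002], [0.227, 0.974, -0.001], [0.002, -0.001, -1.0]]
wrist_force: [-0.4, -1.2, -4.2]
width: 0.537
time_s: 36.3
tool_pos: [0.6119, 0.1831, 0.2262]
orientation: [[-0.973, 0.231, -0.0], [0.231, 0.973, -0.0], [0.0, -0.0, -1.0]]
wrist_force: [0.0, 0.4, -4.6]
width: 0.537
t 36.3 tcp [611.9 183.1 226.2] yaw 76.7 width 0.537 F [ 0.   0.4 -4.6]
turn [-0.0002 -0.0002 -0.0024] rows>= 0.01  then dp tool [0.4 1.9 0.2] norm/62 0.03
```

View pics/w20.png

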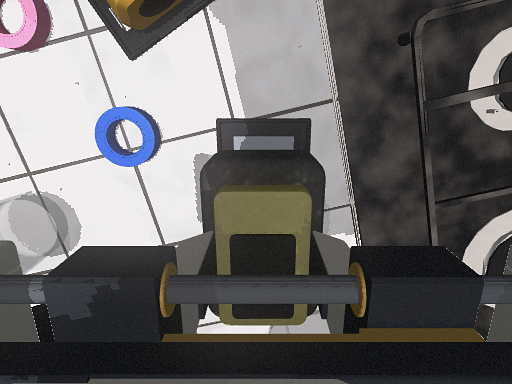

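View pics/s20.png

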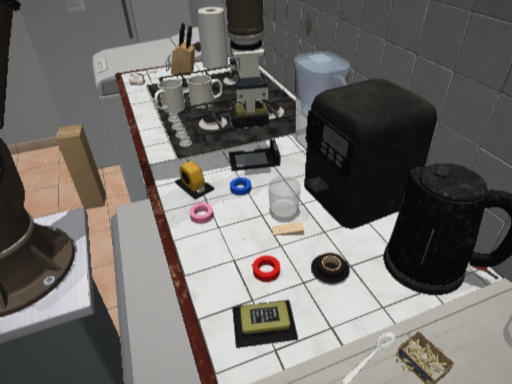

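```bash
python3 - <<'E'
from h import *
im,d,K,W=load("w20"); P=cloud(d,K,W)
s=np.array([.6119,.1831,.2262]); R=np.array([[-.973,.231,0],[.231,.973,0],[0,0,-1]])
g=im.max(2).astype(int)
for c in range(222,310,12): print(c,np.where(g[100:150,c]<100)[0].min()+100,end='; ')
print()
for r in (124,132,140,148):
    k=np.where(g[r,205:322]<100)[0]+205; print(r,k.min(),k.max(),end='; ')
print()
for u,v in((216.5,119),(311,118.5),(216,148),(311,148)):
    p=ray(u,v,K,W,.008); print((u,v),p.round(4),((p-s)@R*1000).round(1))
T=(P-s)@R*1000
m=(np.abs(T[...,0])<75)&(np.abs(T[...,1])<50)&(T[...,2]>50)&(T[...,2]<78)
for lo,hi in((50,60),(62,74)):
    k=m&(T[...,2]>lo)&(T[...,2]<hi); print(lo,k.sum(),np.percentile(T[k],[1,50,99],axis=0).round(1).tolist())
# mat edge near the robot
k=(im.min(2)>75)&(im.max(2)<190); print('mat row', [ (c,np.where(k[120:160,c])[0].min()+120) for c in (245,260,280)])
im,d,K,W=load("top0"); P0=cloud(d,K,W)
t=(P0[...,2]>.03)&(P0[...,2]<.05)&(np.hypot(P0[...,0]-.68,P0[...,1]-.166)<.06); print('tower',rect(P0[t]),((np.r_[np.array(rect(P0[t])[0])/1000,.04]-s)@R*1000).round(1))
E
```

```text
222 119; 234 118; 246 118; 258 117; 270 114; 282 111; 294 108; 306 105; 
124 216 310; 132 207 310; 140 217 310; 148 217 309; 
(216.5, 119) [0.542 0.156 0.008] [ 61.7 -42.5 218.2]
(311, 118.5) [0.5626 0.2443 0.008 ] [ 62.1  48.1 218.2]
(216, 148) [0.5687 0.1479 0.008 ] [ 33.9 -44.2 218.2]
(311, 148) [0.5904 0.2389 0.008 ] [ 33.8  49.4 218.2]
50 10590 [[-41.3, -30.4, 51.3], [10.9, 1.3, 56.1], [36.4, 33.6, 58.8]]
62 5079 [[-42.0, -31.5, 62.7], [40.0, 1.8, 68.3], [50.5, 34.3, 72.9]]
mat row [(245, np.int64(123)), (260, np.int64(136)), (280, np.int64(136))]
tower (array([680.4, 166.9]), array([16.6, 90.3]), 'longang', 77.0) [-7.040e+01  1.000e-01  1.862e+02]
```

```bash
python3 -m creep '[{"dp":[-1,1.5,20],"dr":[0,0,0],"fingers":1},{"dp":[0,0,35],"dr":[0,0,0],"fingers":1},{"dp":[0,0,30],"dr":[0,0,0],"fingers":1},{"dp":[0,0,14],"dr":[0,0,0],"fingers":1},{"dp":[0,0,0],"dr":[0,0,0],"fingers":1},{"dp":[0,0,0],"dr":[0,0,0],"fingers":1},{"dp":[0,0,0],"dr":[0,0,0],"fingers":1}]'; python3 -c "
from h import *
plan(612.9,185.4,105,76.8)
a=grab('wrist','w21')[0];b=grab('side','s21')[0]
cv2.imwrite('pics/c21.png',np.hstack([cv2.resize(a[100:384,130:400],None,fx=1.4,fy=1.4),cv2.resize(b[70:190,200:320],(398,398),interpolation=2)]))"
```

```text
time_s: 37.33
tool_pos: [0.6143, 0.186, 0.1282]
orientation: [[-0.973, 0.229, 0.002], [0.229, 0.973, 0.001], [-0.002, 0.001, -1.0]]
wrist_force: [-0.0, -0.1, -3.3]
width: 0.538
t 37.33 tcp [614.3 186.  128.2] yaw 76.8 width 0.538 F [-0.  -0.1 -3.3]
turn [ 0.0012  0.0017 -0.0004] rows>= 0.01  then dp tool [ 1.2 -0.9 23.2] norm/62 0.37
```

View pics/c21.png

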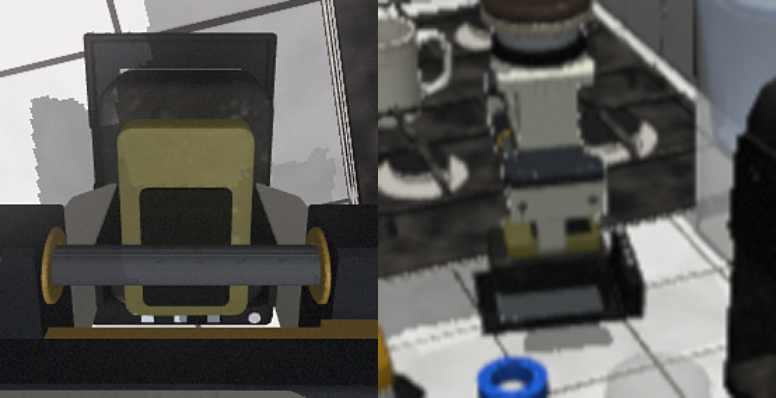

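```bash
python3 - <<'E'
from h import *
im,d,K,W=load("w21"); P=cloud(d,K,W)
s=np.array([.6143,.186,.1282]); R=np.array([[-.973,.229,0],[.229,.973,0],[0,0,-1]])
for u,v in((130+84/1.4,100+34/1.4),(130+276/1.4,100+34/1.4)):
    p=ray(u,v,K,W,.008); print(((p-s)@R*1000).round(1))
T=(P-s)@R*1000
k=(np.abs(T[...,0])<75)&(np.abs(T[...,1])<50)&(T[...,2]>62)&(T[...,2]<75); print(np.percentile(T[k],[0.5,50,99.5],axis=0).round(1).tolist())
E
```

```text
[ 63.7 -46.  120.2]
[ 63.6  44.4 120.2]
[[-43.8, -31.7, 62.5], [40.1, 1.4, 68.3], [50.6, 34.8, 74.4]]
```

```bash
python3 -m creep '[{"dp":[1,-1.5,7],"dr":[0,0,0],"fingers":1},{"dp":[0,0,7],"dr":[0,0,0],"fingers":1},{"dp":[0,0,4],"dr":[0,0,0],"fingers":1},{"dp":[0,0,1],"dr":[0,0,0],"fingers":1},{"dp":[0,0,0],"dr":[0,0,0],"fingers":1},{"dp":[0,0,0],"dr":[0,0,0],"fingers":1}]'; python3 -m creep '[{"dp":[0,0,0.7],"dr":[0,0,0],"fingers":1},{"dp":[0,0,0.5],"dr":[0,0,0],"fingers":1},{"dp":[0,0,0],"dr":[0,0,0],"fingers":1}]'
```

```text
time_s: 38.17
tool_pos: [0.6124, 0.1847, 0.1082]
orientation: [[-0.973, 0.229, 0.0], [0.229, 0.973, 0.0], [-0.0, 0.0, -1.0]]
wrist_force: [-0.3, 0.7, -5.0]
width: 0.541
time_s: 38.55
tool_pos: [0.6122, 0.1847, 0.1068]
orientation: [[-0.973, 0.229, -0.0], [0.229, 0.973, 0.0], [0.0, 0.0, -1.0]]
wrist_force: [0.6, -0.0, -4.8]
width: 0.538
```

```bash
python3 -m creep '[{"dp":[0,0,0.6],"dr":[0,0,0],"fingers":1},{"dp":[0,0,0.5],"dr":[0,0,0],"fingers":1},{"dp":[0,0,0],"dr":[0,0,0],"fingers":1}]'; python3 -m creep '[{"dp":[0,0,0.5],"dr":[0,0,0],"fingers":1},{"dp":[0,0,0.4],"dr":[0,0,0],"fingers":1},{"dp":[0,0,0],"dr":[0,0,0],"fingers":1}]'
```

```text
time_s: 38.92
tool_pos: [0.6122, 0.1846, 0.1057]
orientation: [[-0.973, 0.229, -0.0], [0.229, 0.973, 0.0], [0.0, -0.0, -1.0]]
wrist_force: [0.1, -0.6, -5.0]
width: 0.54
time_s: 39.3
tool_pos: [0.6123, 0.1846, 0.1051]
orientation: [[-0.973, 0.229, 0.0], [0.229, 0.973, 0.0], [-0.0, 0.0, -1.0]]
wrist_force: [-1.5, -0.8, 0.9]
width: 0.539
```

```bash
python3 -m creep '[{"dp":[0,0,0.4],"dr":[0,0,0],"fingers":1},{"dp":[0,0,0],"dr":[0,0,0],"fingers":1}]';python3 -m creep '[{"dp":[0,0,0],"dr":[0,0,0],"fingers":0.4},{"dp":[0,0,-0.3],"dr":[0,0,0],"fingers":0.3},{"dp":[0,0,0],"dr":[0,0,0],"fingers":0.2},{"dp":[0,0,0],"dr":[0,0,0],"fingers":0},{"dp":[0,0,0],"dr":[0,0,0],"fingers":0},{"dp":[0,0,0],"dr":[0,0,0],"fingers":0}]'; python3 -m creep '[{"dp":[0,0,-15],"dr":[0,0,0],"fingers":0},{"dp":[0,0,-40],"dr":[0,0,0],"fingers":0},{"dp":[0,0,-60],"dr":[0,0,0],"fingers":0},{"dp":[0,0,-40],"dr":[0,0,0],"fingers":0},{"dp":[0,0,0],"dr":[0,0,0],"fingers":0},{"dp":[0,0,0],"dr":[0,0,0],"fingers":0}]'; python3 - <<'E'
from h import *
im,d,K,W=grab('wrist','w22'); b,d2,K2,W2=grab('side','s22')
P=cloud(d,K,W); c=(np.hypot(P[...,0]-.613,P[...,1]-.184)<.065)
for lo,hi in((.045,.056),(.031,.041)):
    m=c&(P[...,2]>lo)&(P[...,2]<hi); A=np.c_[P[m][:,:2]-[.613,.184],np.ones(m.sum())]
    print(m.sum(),rect(P[m]),np.percentile(P[m][:,2],[5,50,95]).round(4),np.linalg.lstsq(A,P[m][:,2],rcond=None)[0].round(3))
cv2.imwrite('pics/c22.png',np.hstack([cv2.resize(im[60:384,100:420],(400,405)),cv2.resize(b[100:300,160:360],(405,405),interpolation=2)])[:,:800])
E
```

```text
time_s: 39.55
tool_pos: [0.6123, 0.1846, 0.1051]
orientation: [[-0.973, 0.229, 0.0], [0.229, 0.973, 0.0], [-0.0, 0.0, -1.0]]
wrist_force: [-3.6, -0.2, 6.5]
width: 0.54
time_s: 40.3
tool_pos: [0.6123, 0.1846, 0.1047]
orientation: [[-0.973, 0.229, 0.0], [0.229, 0.973, -0.0], [-0.0, -0.0, -1.0]]
wrist_force: [0.2, 0.1, 0.7]
width: 0.996
time_s: 41.05
tool_pos: [0.6119, 0.1847, 0.2599]
orientation: [[-0.973, 0.229, -0.0], [0.229, 0.973, 0.0], [0.0, 0.0, -1.0]]
wrist_force: [0.1, 0.0, -1.1]
width: 1.001
3797 (array([615.5, 185.5]), array([50.1, 79.8]), 'longang', 166.6) [0.0476 0.0494 0.052 ] [ 0.021 -0.004  0.05 ]
2336 (array([619.9, 184.5]), array([ 68. , 116.5]), 'longang', 166.9) [0.0338 0.0368 0.0384] [-0.    -0.     0.037]
```

View pics/c22.png

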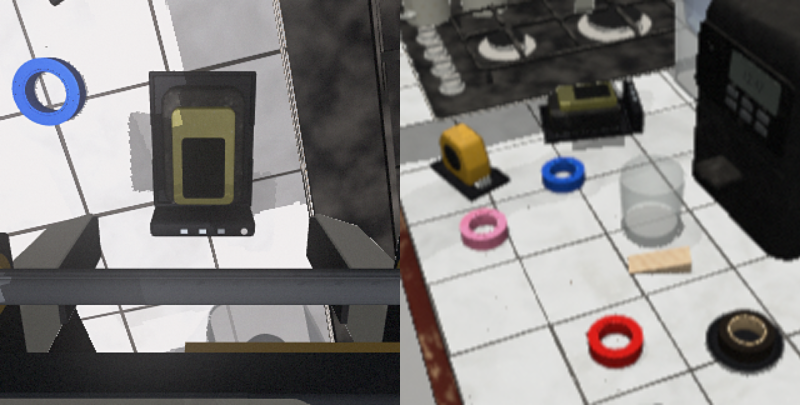

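```bash
python3 - <<'E'
from h import *
a=load('side0'); b=load('s22'); K,W=a[2],a[3]
for n,c,D in(('side0',a[0],a[1]),('s22',b[0],b[1])):
    P=cloud(D,K,W); t=(np.hypot(P[...,0]-.615,P[...,1]+.07)<.055)&(P[...,2]>.02); print(n,t.sum(),P[t].mean(0).round(4))
df=np.abs(a[0].astype(int)-b[0]).max(2)[172:225,262:305]; print('glass region diff mean',df.mean().round(2),(df>40).mean().round(3))
P=cloud(b[1],K,W)
for nm,x,y,r in(('measure',.428,.129,.05),('roll',.6158,-.263,.035),('case',.443,-.325,.05)):
    m=np.hypot(P[...,0]-x,P[...,1]-y)<r; print(nm,np.percentile(P[m][:,2],[50,98]).round(4))
print(arm.read_state()['wrist_force'],arm.read_state()['time_s'])
print(arm.close_job())
E
```

```text
side0 1254 [ 0.6059 -0.0699  0.0609]
s22 1257 [ 0.6059 -0.0699  0.061 ]
glass region diff mean 7.55 0.004
measure [0.0214 0.0673]
roll [0.0148 0.0229]
case [0.0241 0.0274]
[-0.16027417 -1.32700263  0.7665126 ] 41.15
the job is handed in; nothing more can be done
None
```

I took the pile apart from the top down, in the order you asked, and handed the job in at about 41 s of the 128 s allowed. All four things were set on the floors of their places and let go: the tape measure standing, then the roll, the bit case and the battery.

The last depth checks matched the expected heights:

| Thing | Top measured | Top expected |
|---|---|---|
| Tape measure | 67 mm | 67 mm |
| Tape roll | 21–23 mm | 22 mm |
| Bit case | 26–27 mm | 26 mm |
| Battery | 49 mm | 49 mm |

- **Flatness:** the roll and bit case lie flat. The battery's shoulder is level; a plane fitted to its top sloped by about 1°.
- **Glass:** it did not move, with the same position within 0.1 mm before and after. I left the blue, pink and red rings alone.
- **Robot:** the gripper was clear of everything and touching nothing at hand-in. The highest contact force I read was about 24 N, when seating the tape measure.
- **Check that disagreed:** two size checks included more than the object. My first roll-height reading also caught the gripper fingers. The fit to the battery's shoulder gave 116 mm instead of 100 mm, because it caught the charger's tower. Restricting the roll reading gave the value above; for the battery, the top fit gave the right size (80 x 50 mm).

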